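Load and lock the balance collars on a mixer drive

TASK

Get the mixer drive ready to run: take the grey plastic transit cap off the end of its stepped spindle and the grey spacer ring off from under it, and leave both in the white tray, and put every metal balance collar that is out on the bench onto the spindle, widest bore first, each fully home on its own step. Then push the linchpin through the cross hole above the collars until its flange is up against the spindle, and swing its ring over the spindle end right down, so the pin is held. Leave the other things on the bench where they are.

Things in the scene. Friction and masses are not known exactly. Their poses are not given: they have to be found in the camera images.
- drive: fixed mixer drive: white round housing, 120 mm across, 30 mm high, small black knob on its -x side, upright stepped steel spindle on its axis. Origin on the spindle axis at worktop level, z up, y along the cross hole. Each collar's bore is 3.4 mm wider than its own step and cannot pass the next wider step, so a wider collar cannot go on after a narrower one
- drive_top (a point): end of the spindle, on its axis, 106 mm above the worktop, chamfered 4 mm. Spindle steps (diameter, from height to height, mm): 49 from 30 to 47, 37 from 47 to 64, 26 from 64 to 106. Seated undersides: collar_a at 30 mm, collar_b at 47, collar_c at 64, whichever others are absent
- drive_hole (a point): centre of the cross hole on the spindle axis, 90 mm above the worktop; the hole is 14.4 mm wide and high, runs along the drive's y axis and is open at both sides of the 26 mm spindle; the pin may go in from either side
- collar_a: plain round aluminium collar, outer diameter 68 mm, bore 52.4 mm, 16 mm high; origin at the centre of its underside, z along its bore; belongs on the 49 mm step, on top of the housing; may be absent
- collar_b: plain round aluminium collar, outer diameter 57 mm, bore 40.4 mm, 16 mm high; origin at the centre of its underside, z along its bore; belongs on the 37 mm step; may be absent
- collar_c: plain round aluminium collar, outer diameter 46 mm, bore 29.4 mm, 16 mm high; origin at the centre of its underside, z along its bore; belongs on the 26 mm step; always there
- cap: grey plastic transit cap, 40 mm diameter, 34 mm high, a cup with its open end down, bore 30.4 mm, 29 mm deep; it sits loosely over the spindle end and hides the cross hole; origin at the centre of its open lower end, z to its closed top
- spacer: grey plastic transit spacer ring, 40 mm outer diameter, bore 29.4 mm, 12 mm high, on the 26 mm step of the spindle just under the cap; origin at the centre of its underside, z up along its bore
- tray: fixed white open tray 110 (x) x 150 (y) x 22 mm, wall 4 mm; origin at the centre of its underside, z up
- pin: loose linchpin lying on the bench: round steel pin (see pin_tip), a dark flange 10 mm thick, 26 wide, 20 high, and behind it a flat tab (see pin_tab). Origin on the flange's front face, at its lower edge; x towards the tip, z up; the pin's axis lies 6.5 mm above the origin. It goes in this way up, so that its ring comes over the spindle's end
- pin_mid (a point): point on the pin's axis 13 mm ahead of the flange: meets drive_hole when the flange is against the spindle
- pin_tip (a point): the pin's tip, 50 mm ahead of the flange; the pin is 12 mm in diameter, its last 12 mm tapered to 5 mm
- pin_tab (a point): middle of the tab to hold it by (42 mm long, 18 mm wide across y, 22 mm high, flat underneath, level with the origin), 31 mm behind the flange's face, 11 mm above the pin's lower edge
- pin_hinge (a point): middle of the ring's hinge axis (along the pin's y), 5 mm behind the flange's face and 14.5 mm above the origin
- pin_ring (a joint): angle of the steel wire ring (wire 5 mm, 57 mm across outside) about its hinge: 0 = swung right down, lying level just over the pin, reaching past the tip side of the spindle; positive = raised, 1.3 at most. It stays where it is left (about 0.4 N at its far end moves it)
- ring_far (a point): middle of the ring's far end, 50 mm from the hinge axis
- beaker_small: bystander: empty glass beaker, 45 mm diameter, 55 mm high; origin under its centre
- marker: bystander: marker pen, 136 mm long, along its y
- driver_tool: bystander: screwdriver, 165 mm long, along its y
- tweezers: bystander: steel tweezers, 120 mm long, along its y
There are look-alikes about, which are no part of the job. Leave any black look-alike of the cap alone. Of the things shaped like the drive, the white one is meant.

How it is judged (in metres and radians):
On the way, in this order (a step that is already met when the one before it is completed fails the run):
1. every collar present is fully home on its step (z of collar_a in the frame of drive between 0.027 and 0.033 m and horizontal distance between each of collar_a, collar_b, collar_c and drive below 0.004 m and angle between each of collar_a, collar_b, collar_c's own z axis and vertical below 0.08 rad and z of collar_b in the frame of drive between 0.044 and 0.05 m and z of collar_c in the frame of drive between 0.061 and 0.067 m), for 0.2 s.
2. the linchpin is through the cross hole, flange against the spindle (distance between pin_mid and drive_hole below 0.008 m and angle between the x axis of pin and the y axis of drive, either way round below 0.15 rad), for 0.2 s.
3. the ring is swung over the spindle end, right down (all of step 2 and value of joint pin_ring below 0.12 rad), for 0.2 s.
At the end, for the whole second after the job is handed in: every collar present is on its own step within 3 mm of its seat height, centred and level; the pin is through the cross hole, flange within about 7 mm of the spindle, in line with the hole; the ring is down to 0.12 rad or less; the cap and the spacer rest in the white tray; all at rest (all of step 1 and all of step 3 and x of cap in the frame of tray between -0.053 and 0.053 m and y of cap in the frame of tray between -0.073 and 0.073 m and z of each of cap, spacer in the frame of tray below 0.042 m and x of spacer in the frame of tray between -0.053 and 0.053 m and y of spacer in the frame of tray between -0.073 and 0.073 m and linear speed of each of pin, cap, spacer below 0.02 m/s); the robot touches nothing.
It fails at once if a bystander on the bench (small beaker, marker, screwdriver, tweezers) is shoved more than 8 cm, or the beaker tipped over (distance of any of beaker_small, marker, driver_tool, tweezers from where it was at the start of the episode above 0.08 m or angle between beaker_small's own z axis and vertical above 0.6 rad).
Of collar_a, collar_b only 1 to 2 are there at a start; the rules pass over those that are not, and their reading is None.
At some moment in a run one of collar_a, collar_b, collar_c, pin may be knocked a few centimetres aside while the robot is not near it.
It also fails if it takes over 210 s, if anything falls off the work surface, if the arm or the gripper's body presses on something with over 40 N, if the wrist force passes 120 N, or if a joint passes its speed limit or range.

ROBOT

A 6-joint arm with a two-finger parallel gripper is mounted at the origin on a cart in front of the work surface, level with it; the furniture and walls round the work are solid. World frame = base frame: x ahead of the robot, y to its left, z up, the work surface at z = 0. Lengths are in mm, angles in rad, forces in N, time in s.
With the tool pointing down it reaches from about 350 to 950 mm from the base axis. Payload 17.4 kg.
Tool frame: the origin (TCP) lies at the very end of the fingers, on their centre line; the grasp point (between the pads) lies robot.grip_point_offset behind it (robot.grip_point_offset is the distance from the TCP to the grasp point, in mm); z points along the fingers, y is the direction in which the jaws open and shut (so a half turn about z gives the same grasp; the last joint's range is limited). The gripper opens to 93 mm and grips with 3 to 60 N. Pads are 15 mm wide; open, the fingers measure 128 mm over their backs; the gripper's body (75 mm by 188 mm) begins 65 mm behind the grasp point.
Start: joints at [-1.331, 0.116, 1.442, -0, 1.584, -0.038], TCP at [185.103, -649.13, 218.646] pointing down, gripper open.
Joint ranges: [-2.83, 2.83], [-0.83, 2.19], [0.07, 2.5], [-1.14, 4.28], [0.01, 3], [-2.97, 2.97]. Speed limits (rad/s): [1.89, 1.89, 2.22, 3.14, 3.14, 3.14].

INTERFACE

Orientations are given as a 3x3 rotation matrix whose columns are the frame's x, y, z axes.
In Python, from rig import robot gives the robot as it stands.
- The arm moves only by the tool arm_command, never from a script. Its argument "targets" is a list of rows, each a list of 7 numbers: the shift along the tool's x, y, z in mm, then the turn, a rotation vector about the tool's x, y, z in rad, then the finger opening in mm, from 0 to 93. A call has 1 to 20 rows; each row is the pose to reach, as a shift and turn from the pose commanded when the call began, along the tool's axes at that moment; what a row does not reach only later rows make up. A row lasts 1/8 s, in which the tool goes at most 62.5 mm and 10.7 degrees, less where a joint would pass 70% of its speed; a pose out of reach is approached as far as the arm can. A call with a gripper value outside its range is refused whole. The fingers move at their own pace and stop on an object; "force" is the grip in N (left out, the last holds). Time passes only in rows, so rows that repeat a pose let the fingers close. It gives the time, the measured TCP pose, the force and the opening at its end, in the units of the state.
- robot.sense(): the state, without advancing time (a new reading comes with each control period).
- robot.get_image(name): name is "side" or "top" or "wrist"; returns the picture (480x640x3 uint8, red, green, blue); there is no depth.
- robot.calibration(name): a dict with "fx", "fy", "cx", "cy" (pixels), "extrinsics" (4x4, takes a point from camera to world coordinates). Camera axes: x right, y down, z forward; pixel columns grow to the right and rows downward; lengths in mm; the calibration is good to about 2 mm. The wrist camera is an equidistant fisheye: a pixel r from the principal point sees the ray r / f radians off the axis. A picture is of the moment at which its call begins: read the wrist's pose just before it. calibration takes no time and is no camera call; for the wrist camera it gives the pose at the moment of the call.
- robot.sign_off(): hands the job in, once; it reports no verdict.
The state is a dict: "clock": time; "joint_positions": joint angles; "qd": joint speeds; "effort": joint torques, N m; "position": TCP position; "eef_rot": TCP orientation; "ft_force": force on the tool from outside, world axes, zero at the start; "wrist_torque": the same for the moment, N m; "width": finger opening in mm.
Only numpy, scipy, OpenCV 4.12 (cv2) and the standard library are available. Lean on these libraries where they do the work, as an engineer would, in place of code of your own. Each camera call takes 0.05 s, during which the arm holds its last target. There are 200 camera calls.

## Working session

There is one attempt and no reset: what is moved stays moved. The work goes in short steps, Python scripts to look and compute and a tool call to move; the robot and the scene stay as the last step left them, time stands still between calls to the robot, and variables do not carry over. Pictures are saved under pics/ and viewed, about 12 in all and at most 16, crops included, and the job is handed in when it is done.

Besides the shell and the picture viewer there is one more tool, called after "Emit:" by a JSON object that holds its "op" and its "data", one argument or row to a line. arm_command: Moves the arm, as the interface text tells. Its arguments: {"type":"object","properties":{"targets":{"type":"array","items":{"type":"array","items":{"type":"number"}}},"force":{"type":"number"}},"required":["targets"]}

```bash
ls; mkdir -p pics; python3 - <<'E'
from rig import robot
import cv2
for n in("side","top"):
    cv2.imwrite(f"pics/{n}0.png",robot.get_image(n)[:,:,::-1])
    c=robot.calibration(n);print(n,c)
print(robot.sense()); print(robot.grip_point_offset)
print(robot.calibration("wrist"))
E
```

```text
pics
side {'fx': 462.5586859236436, 'fy': 462.5586859236436, 'cx': 320.92970091142803, 'cy': 244.563624312532, 'extrinsics': array([[ 9.97461591e-01,  1.57294961e-02, -6.94475174e-02,
         6.00545728e+02],
       [ 6.72761917e-02, -5.27721304e-01,  8.46749159e-01,
        -9.87491311e+02],
       [-2.33299969e-02, -8.49271928e-01, -5.27439952e-01,
         7.00025535e+02],
       [ 0.00000000e+00,  0.00000000e+00,  0.00000000e+00,
         1.00000000e+00]])}
top {'fx': 482.57467784755266, 'fy': 482.57467784755266, 'cx': 316.97707719236763, 'cy': 237.28721671901326, 'extrinsics': array([[-2.27691981e-02, -9.77072573e-01,  2.11685502e-01,
         3.33214686e+02],
       [-9.99727064e-01,  2.11447605e-02, -9.93463380e-03,
        -5.72293989e+01],
       [ 5.23081896e-03, -2.11853929e-01, -9.77287343e-01,
         1.13236531e+03],
       [ 0.00000000e+00,  0.00000000e+00,  0.00000000e+00,
         1.00000000e+00]])}
{'clock': 0.1, 'joint_positions': array([-1.33084533e+00,  1.16441134e-01,  1.44218204e+00,  1.34020121e-06,
        1.58400791e+00, -3.78270956e-02]), 'qd': array([ 2.
[... 411 characters left out ...]
01,  1.00899997e-03],
       [ 4.06106801e-05, -1.03763946e-03, -9.99999461e-01]]), 'ft_force': array([ 0.04615783, -0.24116195, -0.25164793]), 'wrist_torque': array([-0.01825836, -0.0421601 , -0.00821726]), 'width': 93.14555561032738}
18.8
{'fx': 371.64829954431775, 'fy': 371.64829954431775, 'cx': 317.8138956909144, 'cy': 232.38012448895088, 'extrinsics': array([[ 2.73936193e-01, -9.29547184e-01, -2.46781271e-01,
         2.52566145e+02],
       [-9.61746712e-01, -2.65161974e-01, -6.87923616e-02,
        -6.29028061e+02],
       [-1.49126293e-03,  2.56185793e-01, -9.66626409e-01,
         3.85894256e+02],
       [ 0.00000000e+00,  0.00000000e+00,  0.00000000e+00,
         1.00000000e+00]])}
```

View pics/side0.png

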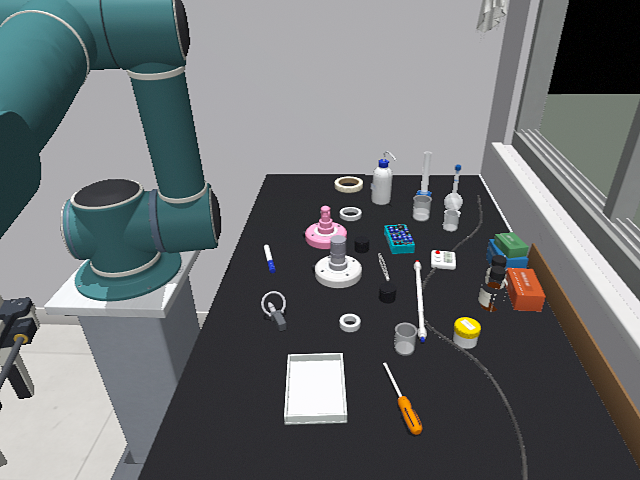

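View pics/top0.png

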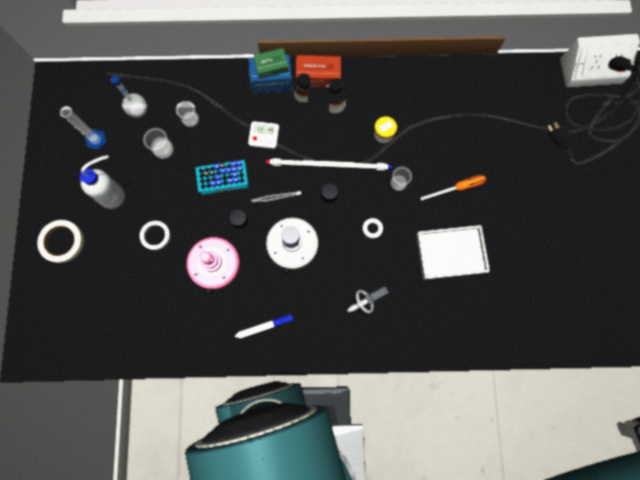

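Side: white drive (338,265) carrying the grey cap. The pink drive (326,230) and black caps (387,292) and (362,243) are look-alikes. Also visible are the pin (275,312) with its ring raised, the tray (315,388), a small collar (349,322), a large collar (350,213) and a beige tape roll (349,185). In the top view the same collars are at (372,228) and (154,235). I'll measure them next.

```bash
cat > h.py <<'E'
import numpy as np,cv2
from rig import robot
def ray(cal,p):
    p=np.asarray(p,float).reshape(-1,2); u=np.c_[(p[:,0]-cal["cx"])/cal["fx"],(p[:,1]-cal["cy"])/cal["fy"]]
    d=np.c_[u,np.ones(len(u))]; E=cal["extrinsics"]; return E[:3,3],d@E[:3,:3].T
def fray(cal,p):
    p=np.asarray(p,float).reshape(-1,2); u=(p-[cal["cx"],cal["cy"]])/cal["fx"]; r=np.linalg.norm(u,axis=1,keepdims=True)
    d=np.c_[u/np.maximum(r,1e-9)*np.sin(r),np.cos(r)]; E=cal["extrinsics"]; return E[:3,3],d@E[:3,:3].T
def plane(od,z):
    o,d=od; return o+d*((z-o[2])/d[:,2:3])
def circ(P):  # least squares circle
    A=np.c_[2*P[:,:2],np.ones(len(P))]; s=np.linalg.lstsq(A,(P[:,:2]**2).sum(1),rcond=None)[0]
    return s[:2],np.sqrt(s[2]+s[0]**2+s[1]**2)
def blob(m,x,y,r):  # contour of the mask component in a window
    w=np.zeros_like(m); w[max(0,y-r):y+r,max(0,x-r):x+r]=m[max(0,y-r):y+r,max(0,x-r):x+r]
    cs=cv2.findContours(w,cv2.RETR_EXTERNAL,cv2.CHAIN_APPROX_NONE)[0]
    return max(cs,key=cv2.contourArea).reshape(-1,2)
def save(n,im,box=None,k=1):
    if box: im=im[box[1]:box[3],box[0]:box[2]]
    cv2.imwrite(f"pics/{n}.png",cv2.resize(im,None,fx=k,fy=k,interpolation=cv2.INTER_CUBIC)[:,:,::-1])
E
python3 - <<'E'
from h import *
im=cv2.cvtColor(cv2.imread("pics/top0.png"),cv2.COLOR_BGR2RGB);c=robot.calibration("top")
g=im.min(2); m=(g>90).astype(np.uint8)*255
for n,x,y,r,z in [("small",372,228,16,16),("big",154,235,24,16),("drive",292,243,32,30),("tray",453,252,42,22)]:
    b=blob(m,x,y,r); P=plane(ray(c,b),z); print(n,circ(P),cv2.minAreaRect(P[:,:2].astype(np.float32)) )
s=cv2.cvtColor(cv2.imread("pics/side0.png"),cv2.COLOR_BGR2RGB)
a=cv2.resize(im[205:320,265:420],(620,460),interpolation=cv2.INTER_CUBIC); save("pinring",a)
b=np.hstack([cv2.resize(s[200:350,240:400],(400,375),interpolation=2),cv2.resize(im[150:320,140:320],(397,375),interpolation=2)]); save("crop",b)
E
```

```text
small (array([ 595.46276294, -200.85372993]), np.float64(24.687837249991972)) ((594.8763427734375, -201.1160888671875), (50.15599822998047, 48.88186264038086), 88.76010131835938)
big (array([590.00992159, 316.51425053]), np.float64(35.53373326416682)) ((590.3392333984375, 316.7078552246094), (71.84994506835938, 70.29663848876953), 88.771484375)
drive (array([561.16870229,  -9.48953339]), np.float64(60.65477598084807)) ((561.5181274414062, -9.831859588623047), (121.49054718017578, 121.39314270019531), 88.74055480957031)
tray (array([ 533.22373606, -386.13605131]), np.float64(76.77581510661919)) ((533.505126953125, -386.329345703125), (115.95427703857422, 156.54107666015625), 4.794323921203613)
```

View pics/crop.png

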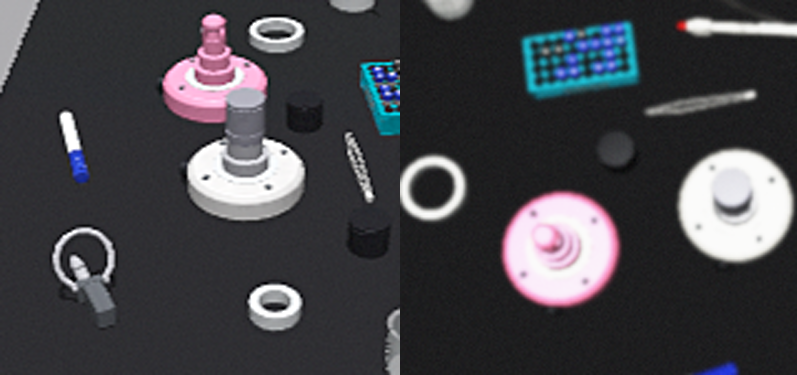

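Top view and crop agree. Collar radii come out at 35.5 and 24.7 mm with about 1 mm of blur, so these are collar_a (34) and collar_c (23), and there is no collar_b. The white drive has its knob on the −x side (drive x is roughly −0.2 rad in world). I'll go above the drive for a wrist look.

```bash
cat >> h.py <<'E'
from scipy.spatial.transform import Rotation as Ro
def go(x,y,z,yaw):
    s=robot.sense(); R=s["eef_rot"]; c,n=np.cos(yaw),np.sin(yaw)
    D=np.array([[c,n,0],[n,-c,0],[0,0,-1.]])
    d=R.T@(np.array([x,y,z])-s["position"]); w=Ro.from_matrix(R.T@D).as_rotvec()
    print("pos",s["position"].round(1),"F",s["ft_force"].round(1),"w",round(s["width"],1),"t",round(s["clock"],1),"->",d.round(1),w.round(3), "rows",max(np.linalg.norm(d)/62.5,np.linalg.norm(w)/.187).round(1))
E
python3 -c "
from h import *
go(561,-40,240,np.pi/2)"
```

```text
pos [ 185. -649.  218.] F [ 0.  -0.2 -0.3] w 93.1 t 0.1 -> [ 528.5 -482.5  -21.5] [-1.000e-03 -1.000e-03 -1.293e+00] rows 11.5
```

Emit:
{"op": "arm_command", "data": {
  "targets": [
    [528.5,-482.5,-21.5,-0.001,-0.001,-1.293,93],
    [528.5,-482.5,-21.5,-0.001,-0.001,-1.293,93],
    [528.5,-482.5,-21.5,-0.001,-0.001,-1.293,93],
    [528.5,-482.5,-21.5,-0.001,-0.001,-1.293,93],
    [528.5,-482.5,-21.5,-0.001,-0.001,-1.293,93],
    [528.5,-482.5,-21.5,-0.001,-0.001,-1.293,93],
    [528.5,-482.5,-21.5,-0.001,-0.001,-1.293,93],
    [528.5,-482.5,-21.5,-0.001,-0.001,-1.293,93],
    [528.5,-482.5,-21.5,-0.001,-0.001,-1.293,93],
    [528.5,-482.5,-21.5,-0.001,-0.001,-1.293,93],
    [528.5,-482.5,-21.5,-0.001,-0.001,-1.293,93],
    [528.5,-482.5,-21.5,-0.001,-0.001,-1.293,93],
    [528.5,-482.5,-21.5,-0.001,-0.001,-1.293,93],
    [528.5,-482.5,-21.5,-0.001,-0.001,-1.293,93],
    [528.5,-482.5,-21.5,-0.001,-0.001,-1.293,93],
    [528.5,-482.5,-21.5,-0.001,-0.001,-1.293,93]
  ]
}}

```text
clock: 2.1
position: [560.8, -40.9, 240.3]
eef_rot: [[0.001, 1.0, 0.0], [1.0, -0.001, -0.001], [-0.001, 0.0, -1.0]]
ft_force: [-0.5, -0.4, -0.9]
width: 93.1
```

```bash
python3 - <<'E'
from h import *
import pickle
c=robot.calibration("wrist"); im=robot.get_image("wrist"); pickle.dump(c,open("w1.pkl","wb"))
save("w1",im); go(561,-9.5,150,np.pi/2)
print(c["extrinsics"].round(2))
E
```

```text
pos [560.8 -40.8 240.3] F [ 0.8 -0.4  0.7] w 92.8 t 2.1 -> [31.4  0.1 90.3] [ 0.     0.001 -0.001] rows 1.5
[[ 1.0000e+00 -0.0000e+00 -0.0000e+00  5.6025e+02]
 [-0.0000e+00 -9.7000e-01 -2.6000e-01  3.0670e+01]
 [-0.0000e+00  2.6000e-01 -9.7000e-01  4.0810e+02]
 [ 0.0000e+00  0.0000e+00  0.0000e+00  1.0000e+00]]
```

View pics/w1.png

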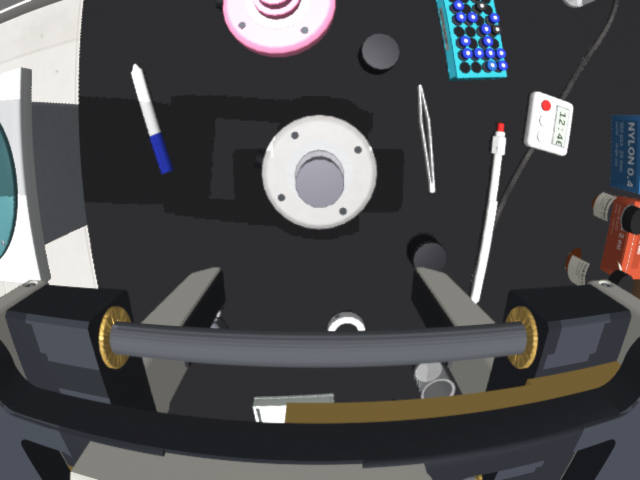

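The wrist view shows the white housing at (319,172), cap top at (320,183) and four bolts whose angles give the yaw. I'll measure the axis and the yaw.

```bash
python3 - <<'E'
from h import *
import pickle
c=pickle.load(open("w1.pkl","rb")); im=cv2.cvtColor(cv2.imread("pics/w1.png"),cv2.COLOR_BGR2RGB)
m=(im.min(2)>110).astype(np.uint8)*255
b=blob(m,319,172,62); P=plane(fray(c,b),30); print("housing",circ(P))
ctr=circ(P)[0]
hsv=cv2.cvtColor(im,cv2.COLOR_RGB2HSV)
# bolts: dark spots
g=im.mean(2)
for x,y in [(295,135),(357,150),(342,211),(281,197)]:
    w=g[y-6:y+7,x-6:x+7]; wt=np.clip(np.median(w)-20-w,0,None); yy,xx=np.mgrid[y-6:y+7,x-6:x+7]
    p=[(wt*xx).sum()/wt.sum(),(wt*yy).sum()/wt.sum()]; q=plane(fray(c,p),30)[0,:2]-ctr
    print(np.round(p,1),q.round(1),np.hypot(*q).round(1),np.degrees(np.arctan2(q[1],q[0])).round(1))
# cap top
w=im[140:220,285:360]; print(im[183,320],im[150,320],im[172,300],im[210,320])
mc=((g<190)&(g>90)).astype(np.uint8)*255; 
cap=(cv2.inRange(im,(int(im[183,320,0])-15,int(im[183,320,1])-15,int(im[183,320,2])-15),(int(im[183,320,0])+15,int(im[183,320,1])+15,int(im[183,320,2])+15)))
b=blob(cap,320,183,35); print("cap",circ(plane(fray(c,b),111)), b.min(0),b.max(0))
E
```

```text
housing (array([561.19993899,  -6.53638667]), np.float64(58.49291471416859))
[294.4 134.9] [-24.6  38.3] 45.5 122.7
[357.5 149.4] [39.2 23.7] 45.8 31.1
[342.6 210.9] [ 24.6 -40.1] 47.1 -58.5
[280.9 197.2] [-39.2 -25.6] 46.8 -146.9
[162 160 171] [170 170 174] [165 163 174] [234 233 231]
cap (array([561.26220332,  -7.51343686]), np.float64(19.10319894445094)) [295 160] [343 207]
```

```bash
python3 -c "
from h import *
go(561.2,-7.6,83,np.pi/2)"
```

```text
pos [560.8 -40.8 240.3] F [ 0.8 -0.4  0.7] w 92.8 t 2.1 -> [ 33.4   0.3 157.2] [ 0.     0.001 -0.001] rows 2.6
```

Emit:
{"op": "arm_command", "data": {
  "targets": [
    [33.4,0.3,40,0,0,0,93],
    [33.4,0.3,90,0,0,0,93],
    [33.4,0.3,130,0,0,0,93],
    [33.4,0.3,157,0,0,0,93],
    [33.4,0.3,157,0,0,0,93],
    [33.4,0.3,157,0,0,0,30],
    [33.4,0.3,157,0,0,0,30],
    [33.4,0.3,157,0,0,0,30],
    [33.4,0.3,157,0,0,0,30],
    [33.4,0.3,157,0,0,0,30],
    [33.4,0.3,157,0,0,0,30],
    [33.4,0.3,157,0,0,0,30]
  ],
  "force": 12
}}

```text
clock: 3.65
position: [561.4, -7.0, 83.1]
eef_rot: [[-0.0, 1.0, 0.0], [1.0, 0.0, -0.001], [-0.001, 0.0, -1.0]]
ft_force: [-0.2, -0.0, 0.6]
width: 39.7
```

Emit:
{"op": "arm_command", "data": {
  "targets": [
    [0,0,-40,0,0,0,30],
    [0,0,-70,0,0,0,30],
    [-60,-4,-70,0,0,0,30],
    [-120,-8,-70,0,0,0,30],
    [-180,-12,-70,0,0,0,30],
    [-240,-16,-70,0,0,0,30],
    [-300,-20,-70,0,0,0,30],
    [-360,-24,-70,0,0,0,30],
    [-414,-28,-70,0,0,0,30],
    [-414,-28,-30,0,0,0,30],
    [-414,-28,20,0,0,0,30],
    [-414,-28,55,0,0,0,30],
    [-414,-28,71,0,0,0,30],
    [-414,-28,71,0,0,0,30]
  ]
}}

```text
clock: 5.4
position: [533.3, -421.0, 12.4]
eef_rot: [[-0.0, 1.0, -0.0], [1.0, 0.0, -0.001], [-0.001, -0.0, -1.0]]
ft_force: [0.1, 0.2, 0.5]
width: 40.6
```

Emit:
{"op": "arm_command", "data": {
  "targets": [
    [0,0,0,0,0,0,54],
    [0,0,0,0,0,0,54],
    [0,0,0,0,0,0,54],
    [0,0,-40,0,0,0,54],
    [0,0,-90,0,0,0,54],
    [0,0,-150,0,0,0,93],
    [62,4,-200,0,0,0,93],
    [124,8,-228,0,0,0,93],
    [186,12,-228,0,0,0,93],
    [248,16,-228,0,0,0,93],
    [310,20,-228,0,0,0,93],
    [372,24,-228,0,0,0,93],
    [380,28,-228,0,0,0,93],
    [380,28,-228,0,0,0,93]
  ]
}}

```text
clock: 7.15
position: [561.4, -39.2, 240.6]
eef_rot: [[-0.003, 1.0, 0.001], [1.0, 0.003, -0.001], [-0.001, 0.001, -1.0]]
ft_force: [0.5, -0.6, 0.3]
width: 93.3
```

```bash
python3 - <<'E'
from h import *
import pickle
c=robot.calibration("wrist"); im=robot.get_image("wrist"); pickle.dump(c,open("w2.pkl","wb"))
save("w2",im,(180,60,500,360),2.4); cv2.imwrite("pics/w2f.png",im[:,:,::-1]);go(561.2,-7.4,66,np.pi/2)
c=robot.calibration("top"); t=robot.get_image("top"); cv2.imwrite("pics/top2.png",t[:,:,::-1])
g=t.min(2); m=(g>90).astype(np.uint8)*255
for n,x,y,r,z in [("small",372,228,16,16),("big",154,235,24,16)]:
    b=blob(m,x,y,r); P=plane(ray(c,b),z); print(n,circ(P))
E
```

```text
pos [561.3 -40.4 240.5] F [ 0.4 -0.1 -0.1] w 93.1 t 7.2 -> [ 33.3  -0.2 174.4] [0.001 0.002 0.002] rows 2.8
small (array([ 595.46276294, -200.85372993]), np.float64(24.687837249991972))
big (array([590.02639781, 316.46323836]), np.float64(35.507354357202))
```

View pics/w2.png

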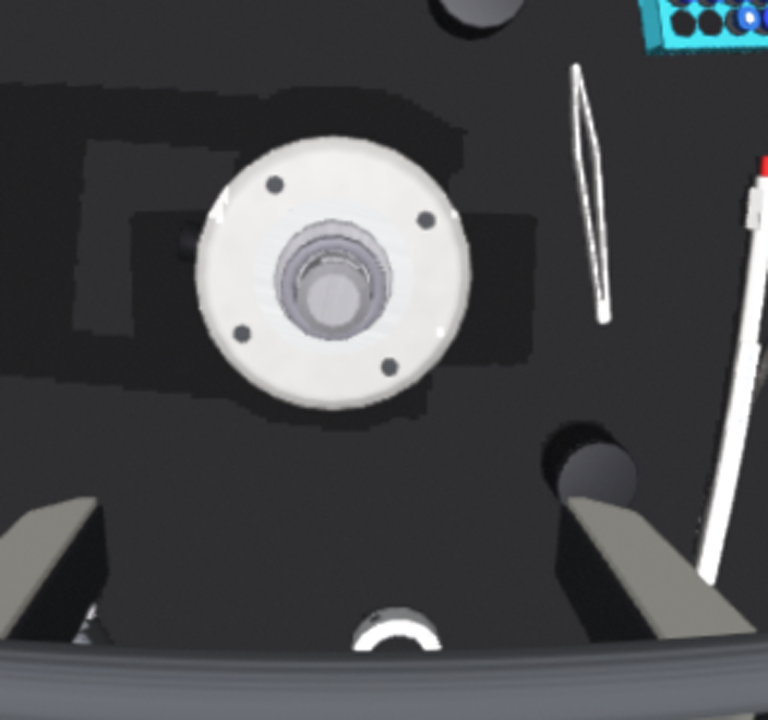

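The cap is off. The spindle end is at crop (333,295) with the spacer ring under it and the knob at (187,241). I'll grip the spacer and refine the axis from the bare tip.

```bash
python3 - <<'E'
from h import *
import pickle
c=pickle.load(open("w2.pkl","rb")); im=cv2.cvtColor(cv2.imread("pics/w2f.png"),cv2.COLOR_BGR2RGB); g=im.mean(2)
b=blob((im.min(2)>110).astype(np.uint8)*255,319,172,62); print("housing",circ(plane(fray(c,b),30)))
v=int(g[183,319]); print(g[183,300:340:1].astype(int)); 
bl=cv2.inRange(im,(130,)*3,(185,)*3)
s=cv2.inRange(g.astype(np.uint8),v-14,v+14); b=blob(s,319,183,18); print(b.min(0),b.max(0),circ(plane(fray(c,b),106)))
k=plane(fray(c,(180+187/2.4,60+241/2.4)),15)[0]; print("knob",k, np.degrees(np.arctan2(k[1]+7.4,k[0]-561.3)))
E
```

```text
housing (array([561.15320117,  -6.50649757]), np.float64(58.47751451437752))
[161 154 124 121 153 155 157 162 182 190 195 195 195 194 195 193 192 193
 193 195 196 196 195 194 194 195 195 196 194 180 158 149 148 145 114 131
 154 159 154 146]
[308 174] [328 194] (array([561.17472533,  -7.14658842]), np.float64(8.266541709522228))
knob [497.01652219   6.95193067  15.        ] 167.4145413998142
```

Emit:
{"op": "arm_command", "data": {
  "targets": [
    [33.3,-0.2,40,0,0,0,93],
    [33.3,-0.2,90,0,0,0,93],
    [33.3,-0.2,140,0,0,0,93],
    [33.3,-0.2,174,0,0,0,93],
    [33.3,-0.2,174,0,0,0,93],
    [33.3,-0.2,174,0,0,0,30],
    [33.3,-0.2,174,0,0,0,30],
    [33.3,-0.2,174,0,0,0,30],
    [33.3,-0.2,174,0,0,0,30],
    [33.3,-0.2,174,0,0,0,30],
    [33.3,-0.2,174,0,0,0,30],
    [33.3,-0.2,174,0,0,0,30]
  ],
  "force": 12
}}

```text
clock: 8.75
position: [561.2, -7.7, 66.2]
eef_rot: [[-0.0, 1.0, 0.0], [1.0, 0.0, -0.001], [-0.001, 0.0, -1.0]]
ft_force: [-0.6, 0.8, 1.0]
width: 39.5
```

Emit:
{"op": "arm_command", "data": {
  "targets": [
    [0,0,-30,0,0,0,30],
    [0,0,-65,0,0,0,30],
    [0,0,-75,0,0,0,30],
    [-60,-5,-75,0,0,0,30],
    [-120,-10,-75,0,0,0,30],
    [-180,-15,-75,0,0,0,30],
    [-240,-20,-75,0,0,0,30],
    [-300,-25,-75,0,0,0,30],
    [-342,-28,-75,0,0,0,30],
    [-342,-28,-30,0,0,0,30],
    [-342,-28,20,0,0,0,30],
    [-342,-28,45,0,0,0,30],
    [-342,-28,58,0,0,0,30],
    [-342,-28,58,0,0,0,30]
  ]
}}

```text
clock: 10.5
position: [532.9, -349.6, 7.9]
eef_rot: [[-0.0, 1.0, -0.001], [1.0, 0.0, -0.001], [-0.001, -0.001, -1.0]]
ft_force: [0.4, 0.4, 0.1]
width: 39.3
```

Emit:
{"op": "arm_command", "data": {
  "targets": [
    [0,0,0,0,0,0,54],
    [0,0,0,0,0,0,54],
    [0,0,0,0,0,0,54],
    [0,0,-40,0,0,0,54],
    [0,0,-90,0,0,0,54],
    [0,0,-140,0,0,0,93]
  ]
}}

```text
clock: 11.25
position: [533.0, -349.5, 150.4]
eef_rot: [[0.0, 1.0, 0.0], [1.0, -0.0, -0.001], [-0.001, 0.0, -1.0]]
ft_force: [1.4, -0.9, 0.1]
width: 60.0
```

```bash
python3 -c "
from h import *
go(590,270,200,np.pi/2)"
```

```text
pos [ 533.  -349.5  150.4] F [ 1.4 -0.9  0.1] w 60.0 t 11.2 -> [619.4  57.  -50.5] [ 0.     0.001 -0.   ] rows 10.0
```

Emit:
{"op": "arm_command", "data": {
  "targets": [
    [30,0,-50,0,0,0,93],
    [90,8,-50,0,0,0,93],
    [150,14,-50,0,0,0,93],
    [210,20,-50,0,0,0,93],
    [270,25,-50,0,0,0,93],
    [330,30,-50,0,0,0,93],
    [390,36,-50,0,0,0,93],
    [450,42,-50,0,0,0,93],
    [510,48,-50,0,0,0,93],
    [570,54,-50,0,0,0,93],
    [619,57,-50,0,0,0,93],
    [619,57,-50,0,0,0,93],
    [619,57,-50,0,0,0,93]
  ]
}}

```text
clock: 12.88
position: [590.1, 269.1, 197.8]
eef_rot: [[-0.0, 1.0, 0.0], [1.0, 0.0, -0.002], [-0.002, 0.0, -1.0]]
ft_force: [-0.5, -0.5, 0.2]
width: 92.8
```

```bash
python3 - <<'E'
from h import *
import pickle
c=robot.calibration("wrist"); im=robot.get_image("wrist"); pickle.dump(c,open("w3.pkl","wb"))
cv2.imwrite("pics/w3.png",im[:,:,::-1])
m=(im.min(2)>110).astype(np.uint8)*255
n,l,st,ce=cv2.connectedComponentsWithStats(m)
for i in range(1,n):
    if st[i,4]>300:
        x,y=ce[i]; print(st[i],ce[i].round(), plane(fray(c,ce[i]),16)[0].round())
E
python3 -c "
from h import *
go(590,316.5,3,np.pi/2)"
```

```text
[   0    0   46   83 3322] [21. 37.] [234. 489.  16.]
[ 391    0  106   78 4772] [435.  42.] [702. 437.  16.]
[ 480    1   71   93 1057] [526.  38.] [805. 457.  16.]
[ 537    0  103   37 1680] [580.  13.] [886. 505.  16.]
[   0   74   53  191 7865] [ 22. 170.] [235. 325.  16.]
[ 585   98   55   48 1858] [609. 121.] [930. 382.  16.]
[ 282  124   72   72 1784] [317. 160.] [589. 318.  16.]
[ 505  152   72   59 2211] [534. 177.] [819. 309.  16.]
[ 558  216   52   48 1737] [584. 238.] [906. 241.  16.]
[ 142  244  165   87 7482] [242. 289.] [511. 187.  16.]
[ 417  268   77   58 1755] [454. 299.] [737. 173.  16.]
[  0 280  44  33 693] [ 15. 292.] [177. 164.  16.]
[592 280  48  36 601] [620. 295.] [1002.  159.   16.]
[ 249  387   83   36 1506] [283. 403.] [547.  33.  16.]
[  70  442  362   38 7194] [219. 468.] [ 446. -108.   16.]
pos [590.2 268.6 197.9] F [ 0.6 -0.4 -1.4] w 92.9 t 12.9 -> [ 48.2  -0.3 194.9] [ 0.     0.001 -0.001] rows 3.2
```

View pics/w3.png

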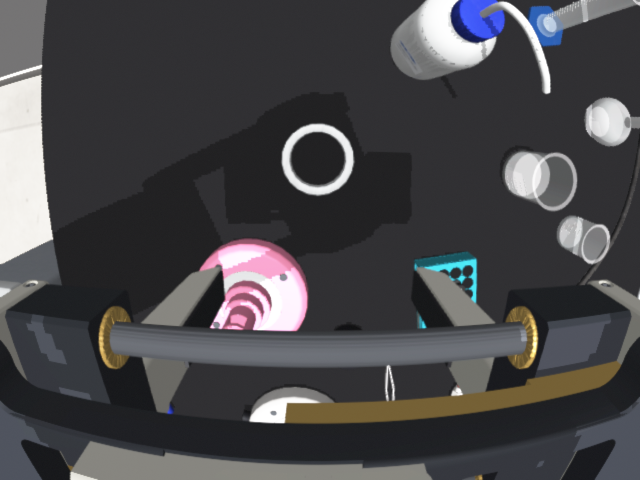

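```bash
python3 - <<'E'
from h import *
import pickle
c=pickle.load(open("w3.pkl","rb")); im=cv2.cvtColor(cv2.imread("pics/w3.png"),cv2.COLOR_BGR2RGB)
b=blob((im.min(2)>110).astype(np.uint8)*255,318,160,40); print(circ(plane(fray(c,b),16)))
go(589.7,317.8,3,np.pi/2)
E
```

```text
(array([588.83556779, 318.72885441]), np.float64(33.55962935780475))
pos [590.2 268.6 197.9] F [ 0.6 -0.4 -1.4] w 92.9 t 12.9 -> [ 49.5  -0.6 194.9] [ 0.     0.001 -0.001] rows 3.2
```

Emit:
{"op": "arm_command", "data": {
  "targets": [
    [50,-1,50,0,0,0,93],
    [50,-1,100,0,0,0,93],
    [50,-1,150,0,0,0,93],
    [50,-1,180,0,0,0,93],
    [50,-1,194.5,0,0,0,93],
    [50,-1,194.5,0,0,0,93],
    [50,-1,194.5,0,0,0,60],
    [50,-1,194.5,0,0,0,60],
    [50,-1,194.5,0,0,0,60],
    [50,-1,194.5,0,0,0,60],
    [50,-1,194.5,0,0,0,60]
  ],
  "force": 5
}}

```text
clock: 14.3
position: [589.5, 319.3, 4.0]
eef_rot: [[-0.0, 1.0, 0.001], [1.0, 0.0, -0.001], [-0.001, 0.001, -1.0]]
ft_force: [0.2, -1.3, 6.0]
width: 68.4
```

Emit:
{"op": "arm_command", "data": {
  "targets": [
    [0,0,0,0,0,0,93],
    [0,0,0,0,0,0,93],
    [0,0,-30,0,0,0,93],
    [0,0,-60,0,0,0.18,93],
    [0,0,-60,0,0,0.36,93],
    [0,0,-60,0,0,0.54,93],
    [0,0,-60,0,0,0.72,93],
    [0,0,-60,0,0,0.9,93],
    [0,0,-60,0,0,1.08,93],
    [0,0,-60,0,0,1.26,93],
    [0,0,-60,0,0,1.44,93],
    [0,0,-60,0,0,1.571,93],
    [0,0,-60,0,0,1.571,93],
    [0,0,-30,0,0,1.571,93],
    [0,0,-1,0,0,1.571,93],
    [0,0,-1,0,0,1.571,93]
  ]
}}

```text
clock: 16.3
position: [588.6, 319.0, 2.6]
eef_rot: [[1.0, 0.003, -0.002], [0.003, -1.0, -0.002], [-0.002, 0.002, -1.0]]
ft_force: [0.8, 0.5, 0.1]
width: 92.7
```

Emit:
{"op": "arm_command", "data": {
  "targets": [
    [0,0,0,0,0,0,60],
    [0,0,0,0,0,0,60],
    [0,0,0,0,0,0,60],
    [0,0,0,0,0,0,60],
    [0,0,0,0,0,0,60],
    [0,0,0,0,0,0,60]
  ],
  "force": 15
}}

```text
clock: 17.05
position: [589.3, 319.2, 4.6]
eef_rot: [[1.0, -0.0, 0.001], [-0.0, -1.0, -0.001], [0.001, 0.001, -1.0]]
ft_force: [-1.2, -2.9, 5.5]
width: 67.0
```

```bash
python3 -c "
from h import *
go(561.2,-7.1,130,0)"
```

```text
pos [589.3 319.2   4.6] F [-1.2 -2.9  5.5] w 67.0 t 17.1 -> [ -28.   326.5 -125. ] [ 0.001 -0.001 -0.   ] rows 5.6
```

Emit:
{"op": "arm_command", "data": {
  "targets": [
    [0,0,-50,0,0,0,60],
    [0,0,-100,0,0,0,60],
    [0,0,-145,0,0,0,60],
    [-5,55,-145,0,0,0,60],
    [-10,110,-145,0,0,0,60],
    [-15,165,-145,0,0,0,60],
    [-20,220,-145,0,0,0,60],
    [-25,275,-145,0,0,0,60],
    [-28,326.5,-145,0,0,0,60],
    [-28,326.5,-145,0,0,0,60],
    [-28,326.5,-145,0,0,0,60],
    [-28,326.5,-145,0,0,0,60]
  ]
}}

```text
clock: 18.55
position: [561.1, -6.1, 149.4]
eef_rot: [[1.0, 0.001, -0.0], [0.001, -1.0, -0.001], [-0.0, 0.001, -1.0]]
ft_force: [-0.6, -0.3, -2.2]
width: 67.2
```

```bash
python3 - <<'E'
from h import *
for i in range(4):
    go(561.2,-7.1,60,0); im=robot.get_image("wrist")
cv2.imwrite("pics/w4.png",im[:,:,::-1])
E
```

```text
pos [561.1  -6.1 149.4] F [-0.6 -0.3 -2.2] w 67.2 t 18.6 -> [ 0.1  0.9 89.4] [0.001 0.    0.001] rows 1.4
pos [561.1  -6.1 149.4] F [-1.3  0.2 -1.2] w 66.9 t 18.6 -> [ 0.1  0.9 89.4] [0.001 0.    0.001] rows 1.4
pos [561.1  -6.2 149.5] F [-0.6 -0.4 -1.2] w 67.3 t 18.6 -> [ 0.1  0.8 89.5] [ 0.001 -0.     0.001] rows 1.4
pos [561.1  -6.2 149.5] F [ 0.2  0.1 -1.5] w 67.3 t 18.7 -> [ 0.1  0.8 89.5] [ 0.001 -0.     0.001] rows 1.4
```

View pics/w4.png

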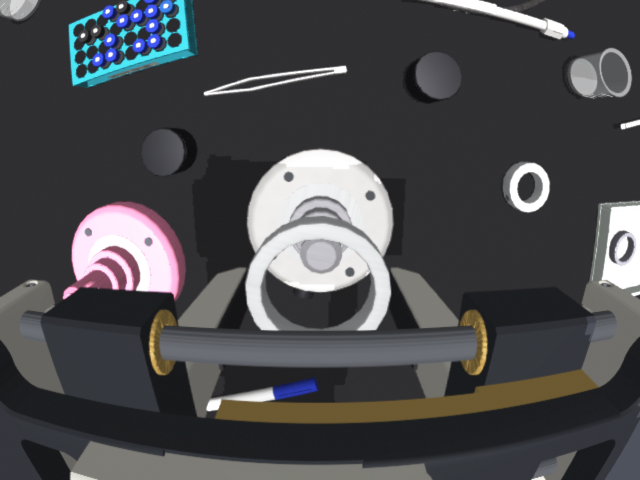

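The held collar is visible at (318,290) with the spindle tip at (320,254) through it. I'll measure both in this one view.

```bash
python3 - <<'E'
from h import *
c=robot.calibration("wrist"); im=cv2.cvtColor(cv2.imread("pics/w4.png"),cv2.COLOR_BGR2RGB); g=im.mean(2).astype(np.uint8)
v=int(g[253,320]); s=cv2.inRange(g,v-12,v+12); b=blob(s,320,253,18); print(v,b.min(0),b.max(0),"tip",circ(plane(fray(c,b),106)))
# housing: arc clear of the collar: rows above 215
m=(im.min(2)>110).astype(np.uint8)*255
b=blob(m,320,240,92); u=b[(b[:,1]<212)]; u=u[(u[:,0]>240)&(u[:,0]<400)]; print("housing",len(u),circ(plane(fray(c,u),30)))
# collar inner top edge: follow the bore edge by bright->dark along rays from (318,285)
# collar outer edge: lower-left/right where background is dark
u=b[(b[:,1]>285)&(b[:,1]<325)]; print("collar outer",len(u),[circ(plane(fray(c,u),z)) for z in (159,161)])
save("w4z",im,(230,140,410,345),3)
E
```

```text
200 [307 242] [335 269] tip (array([560.8915133 ,  -7.33442788]), np.float64(8.36335060111396))
housing 185 (array([563.12363897,  -7.33667332]), np.float64(58.12363611134796))
collar outer 243 [(array([546.3213061 ,  -4.94794513]), np.float64(26.90698216686312)), (array([547.39376493,  -4.95396511]), np.float64(26.567327141106034))]
```

View pics/w4z.png

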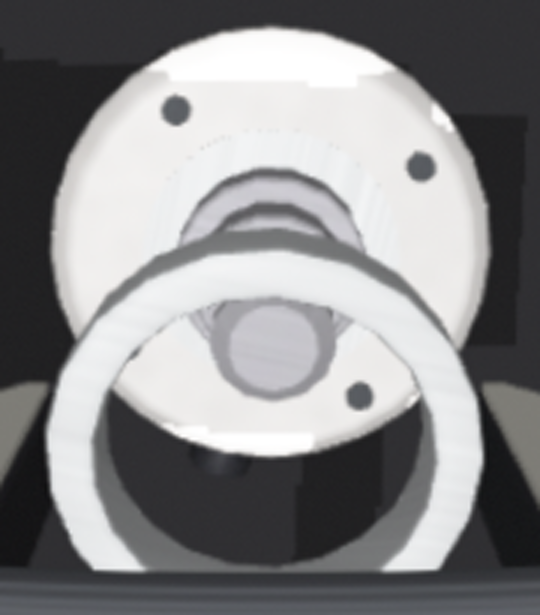

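```bash
python3 - <<'E'
from h import *
c=robot.calibration("wrist")
p=np.array([(270,250),(190,268),(110,318),(65,375),(47,440),(352,268),(437,318),(470,375),(483,440),(54,500),(477,500),(70,550),(462,550)])/3+[230,140]
q=np.array([(270,298),(190,318),(130,365),(105,400),(94,440),(352,318),(405,360),(425,400),(437,440)])/3+[230,140]
for z in (159,161,163): print(z,circ(plane(fray(c,p),z)),circ(plane(fray(c,q),z)))
print(robot.sense()["position"])
E
```

```text
159 (array([558.26631531,  -6.18046781]), np.float64(34.647080264453656)) (array([559.04969937,  -6.11407867]), np.float64(26.848762280125943))
161 (array([559.18798865,  -6.17092928]), np.float64(34.209719624504785)) (array([559.96148381,  -6.10537819]), np.float64(26.509842181719023))
163 (array([560.10966199,  -6.16139075]), np.float64(33.772358984564605)) (array([560.87326826,  -6.09667771]), np.float64(26.170922083318022))
[561.1088803   -6.38642672 149.52753521]
```

Emit:
{"op": "arm_command", "data": {
  "targets": [
    [0.6,1,30,0,0,0,60],
    [0.6,1,60,0,0,0,60],
    [0.6,1,85,0,0,0,60],
    [0.6,1,95,0,0,0,60],
    [0.6,1,99,0,0,0,60],
    [0.6,1,102,0,0,0,60],
    [0.6,1,104,0,0,0,60],
    [0.6,1,106,0,0,0,60],
    [0.6,1,106,0,0,0,60]
  ]
}}

```text
clock: 19.88
position: [561.7, -8.3, 43.7]
eef_rot: [[1.0, -0.0, 0.0], [-0.0, -1.0, -0.001], [0.0, 0.001, -1.0]]
ft_force: [0.1, -0.1, -1.0]
width: 67.1
```

Emit:
{"op": "arm_command", "data": {
  "targets": [
    [0,0,3,0,0,0,60],
    [0,0,6,0,0,0,60],
    [0,0,8,0,0,0,60],
    [0,0,9.5,0,0,0,60],
    [0,0,9.5,0,0,0,60]
  ]
}}

```text
clock: 20.5
position: [561.8, -8.3, 34.6]
eef_rot: [[1.0, -0.0, 0.0], [-0.0, -1.0, -0.001], [0.0, 0.001, -1.0]]
ft_force: [-3.0, 0.2, 5.1]
width: 67.0
```

Emit:
{"op": "arm_command", "data": {
  "targets": [
    [0,0,0,0,0,0,93],
    [0,0,0,0,0,0,93],
    [0,0,0,0,0,0,93],
    [0,0,-50,0,0,0,93],
    [0,0,-110,0,0,0,93],
    [-30,0,-165,0,0,0,93],
    [-30,0,-190,0,0,0,93],
    [-30,0,-190,0,0,0,93],
    [-30,0,-190,0,0,0,93]
  ]
}}

```text
clock: 21.62
position: [531.5, -8.0, 222.8]
eef_rot: [[1.0, -0.0, -0.001], [-0.0, -1.0, -0.001], [-0.001, 0.001, -1.0]]
ft_force: [-0.3, 0.4, -0.7]
width: 93.2
```

```bash
python3 - <<'E'
from h import *
c=robot.calibration("wrist"); im=robot.get_image("wrist"); save("w5",im,(160,60,640,360),1.6); cv2.imwrite("pics/w5f.png",im[:,:,::-1])
m=(im.min(2)>110).astype(np.uint8)*255
n,l,st,ce=cv2.connectedComponentsWithStats(m)
for i in range(1,n):
    if st[i,4]>300:
        b=blob((l==i).astype(np.uint8)*255,320,240,400); print(st[i],circ(plane(fray(c,b),16)))
go(595.3,-199.5,3,0)
E
```

```text
[423   0 105  27 838] (array([ 735.18686743, -180.13166352]), np.float64(40.8513001717435))
[531  32  52  42 930] (array([ 717.53959285, -285.88918519]), np.float64(31.564064597699225))
[223  51 117  24 675] (array([676.5930221 ,  29.36632049]), np.float64(35.02391415964214))
[  258   116   120   120 11091] (array([560.61482256,  -7.23303213]), np.float64(60.735342608513484))
[476 129  38  43 840] (array([ 594.2596729 , -199.31126702]), np.float64(22.990605680430953))
[ 101  165   97  106 7216] (array([516.60832943, 183.66201685]), np.float64(61.04518925718173))
[ 558  167   82   92 5404] (array([ 529.90142397, -377.81617303]), np.float64(76.4851073632363))
[ 169  395   85   27 1618] (array([254.6522477 , 139.06344512]), np.float64(42.69036884902577))
pos [531.4  -8.  222.5] F [-0.1 -0.6  1.1] w 93.4 t 21.7 -> [ 64.4 191.2 219.6] [ 0.001  0.002 -0.   ] rows 4.8
```

View pics/w5.png

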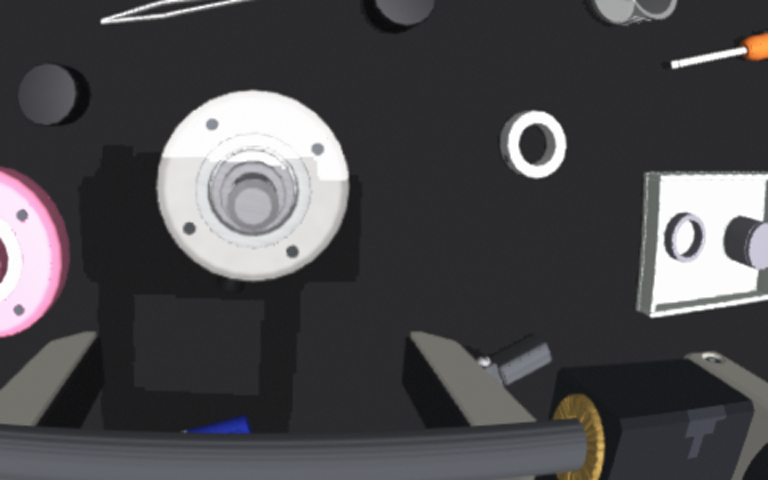

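Collar_a is seated concentrically, the cap and spacer lie in the tray, and collar_c measures r = 23.0 mm at (594.3,−199.3). I'll grip it, first centring it along y and then along x.

Emit:
{"op": "arm_command", "data": {
  "targets": [
    [15,50,20,0,0,0,93],
    [30,100,50,0,0,0,93],
    [45,150,90,0,0,0,93],
    [63,191.3,130,0,0,0,93],
    [63,191.3,180,0,0,0,93],
    [63,191.3,210,0,0,0,93],
    [63,191.3,219,0,0,0,93],
    [63,191.3,219,0,0,0,40],
    [63,191.3,219,0,0,0,40],
    [63,191.3,219,0,0,0,40],
    [63,191.3,219,0,0,0,40],
    [63,191.3,219,0,0,0,40],
    [63,191.3,219,0,0,0,40],
    [63,191.3,219,0,0,0,93],
    [63,191.3,219,0,0,0,93],
    [63,191.3,219,0,0,0,93]
  ],
  "force": 5
}}

```text
clock: 23.68
position: [594.6, -199.6, 5.3]
eef_rot: [[1.0, -0.0, 0.0], [-0.0, -1.0, -0.001], [0.0, 0.001, -1.0]]
ft_force: [-0.0, 0.2, -0.1]
width: 70.9
```

Emit:
{"op": "arm_command", "data": {
  "targets": [
    [0,0,-30,0,0,0,93],
    [0,0,-50,0,0,-0.18,93],
    [0,0,-50,0,0,-0.36,93],
    [0,0,-50,0,0,-0.54,93],
    [0,0,-50,0,0,-0.72,93],
    [0,0,-50,0,0,-0.9,93],
    [0,0,-50,0,0,-1.08,93],
    [0,0,-50,0,0,-1.26,93],
    [0,0,-50,0,0,-1.44,93],
    [0,0,-50,0,0,-1.571,93],
    [0,0,-50,0,0,-1.571,93],
    [0,0,-20,0,0,-1.571,93],
    [0,0,0,0,0,-1.571,93],
    [0,0,0,0,0,-1.571,93]
  ]
}}

```text
clock: 25.42
position: [593.7, -199.2, 3.6]
eef_rot: [[0.001, 1.0, -0.003], [1.0, -0.001, -0.0], [-0.0, -0.003, -1.0]]
ft_force: [0.1, -0.2, 0.1]
width: 93.1
```

Emit:
{"op": "arm_command", "data": {
  "targets": [
    [0,0,0,0,0,0,38],
    [0,0,0,0,0,0,38],
    [0,0,0,0,0,0,38],
    [0,0,0,0,0,0,38],
    [0,0,0,0,0,0,38],
    [0,0,0,0,0,0,38],
    [0,0,0,0,0,0,38]
  ],
  "force": 15
}}

```text
clock: 26.3
position: [594.7, -199.6, 5.5]
eef_rot: [[0.0, 1.0, 0.0], [1.0, -0.0, -0.001], [-0.001, 0.0, -1.0]]
ft_force: [0.1, -0.3, 1.4]
width: 45.8
```

```bash
python3 -c "
from h import *
go(561.1,-7.3,150,np.pi/2)"
```

```text
pos [ 594.7 -199.6    5.5] F [ 0.1 -0.3  1.4] w 45.8 t 26.3 -> [ 192.1  -33.6 -144.8] [ 0.     0.001 -0.   ] rows 3.9
```

Emit:
{"op": "arm_command", "data": {
  "targets": [
    [0,0,-50,0,0,0,38],
    [0,0,-100,0,0,0,38],
    [0,0,-145,0,0,0,38],
    [50,-9,-145,0,0,0,38],
    [100,-18,-145,0,0,0,38],
    [150,-27,-145,0,0,0,38],
    [192,-33.6,-145,0,0,0,38],
    [192,-33.6,-145,0,0,0,38],
    [192,-33.6,-145,0,0,0,38],
    [192,-33.6,-145,0,0,0,38]
  ]
}}

```text
clock: 27.55
position: [561.1, -8.3, 150.0]
eef_rot: [[0.001, 1.0, -0.0], [1.0, -0.001, -0.001], [-0.001, -0.0, -1.0]]
ft_force: [-0.3, -0.8, -1.3]
width: 45.9
```

```bash
python3 - <<'E'
from h import *
import pickle
go(561.1,-7.3,75,np.pi/2); c=robot.calibration("wrist"); im=robot.get_image("wrist"); pickle.dump(c,open("w6.pkl","wb")); cv2.imwrite("pics/w6f.png",im[:,:,::-1])
save("w6",im,(250,140,390,345),2.9)
E
```

```text
pos [561.1  -8.3 150. ] F [-0.3 -0.8 -1.3] w 45.9 t 27.6 -> [ 1.1 -0.  75. ] [-0.     0.001 -0.001] rows 1.2
```

View pics/w6.png

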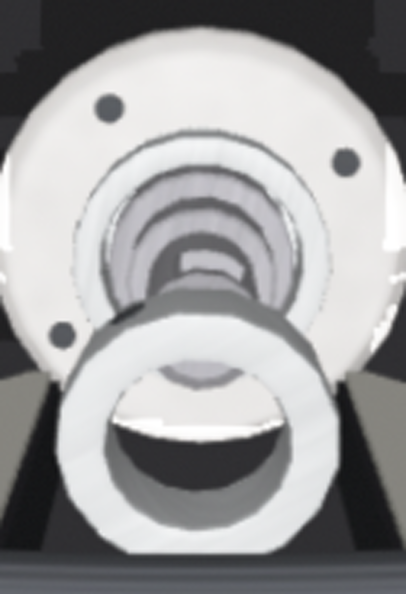

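```bash
python3 - <<'E'
from h import *
import pickle
c=pickle.load(open("w6.pkl","rb"))
f=lambda a:np.array(a)/2.9+[250,140]
q=f([(105,440),(292,440),(198,360),(198,528),(122,397),(277,397),(125,495),(275,495)])
p=f([(57,440),(339,440),(200,313),(100,345),(300,345),(70,390),(327,390),(80,505),(317,505)])
for z in (160,161,162,163): print(z,circ(plane(fray(c,p),z)),circ(plane(fray(c,q),z)))
E
```

```text
160 (array([560.81952812,  -7.78555872]), np.float64(22.505960700429643)) (array([560.9255052 ,  -8.27129577]), np.float64(14.955582344824528))
161 (array([560.81889974,  -7.33482249]), np.float64(22.363310252012667)) (array([560.92420509,  -7.81748078]), np.float64(14.860788767426017))
162 (array([560.81827135,  -6.88408627]), np.float64(22.220659803580546)) (array([560.92290499,  -7.36366579]), np.float64(14.765995190029368))
163 (array([560.81764296,  -6.43335004]), np.float64(22.07800935516007)) (array([560.92160488,  -6.9098508 ]), np.float64(14.671201612617843))
```

Emit:
{"op": "arm_command", "data": {
  "targets": [
    [0.7,0.2,20,0,0,0,38],
    [0.7,0.2,34,0,0,0,38],
    [0.7,0.2,40,0,0,0,38],
    [0.7,0.2,44,0,0,0,38],
    [0.7,0.2,50,0,0,0,38],
    [0.7,0.2,50,0,0,0,38]
  ]
}}

```text
clock: 28.35
position: [561.1, -6.8, 99.8]
eef_rot: [[0.0, 1.0, -0.0], [1.0, -0.0, -0.001], [-0.001, -0.0, -1.0]]
ft_force: [0.4, -0.8, -0.4]
width: 45.9
```

Engaged without force, so I'll lower it the rest of the way.

Emit:
{"op": "arm_command", "data": {
  "targets": [
    [0,0,10,0,0,0,38],
    [0,0,20,0,0,0,38],
    [0,0,26,0,0,0,38],
    [0,0,29,0,0,0,38],
    [0,0,30.5,0,0,0,38],
    [0,0,30.5,0,0,0,38]
  ]
}}

```text
clock: 29.1
position: [561.3, -6.8, 69.7]
eef_rot: [[-0.0, 1.0, 0.0], [1.0, 0.0, -0.001], [-0.001, 0.0, -1.0]]
ft_force: [0.2, -0.2, -0.7]
width: 45.7
```

Emit:
{"op": "arm_command", "data": {
  "targets": [
    [0,0,0,0,0,0,93],
    [0,0,0,0,0,0,93],
    [0,0,0,0,0,0,93],
    [0,0,-50,0,0,0,93],
    [0,0,-110,0,0,0,93],
    [-45,-25,-150,0,0,0,93],
    [-90,-50,-150,0,0,0,93],
    [-135,-75,-150,0,0,0,93],
    [-180,-100,-150,0,0,0,93],
    [-228,-121,-150,0,0,0,93],
    [-228,-121,-150,0,0,0,93],
    [-228,-121,-150,0,0,0,93]
  ]
}}

```text
clock: 30.6
position: [440.3, -234.5, 219.9]
eef_rot: [[0.001, 1.0, 0.0], [1.0, -0.001, -0.001], [-0.001, 0.0, -1.0]]
ft_force: [0.6, -0.4, -0.4]
width: 93.2
```

```bash
python3 - <<'E'
from h import *
import pickle
go(440,-205,100,np.pi/2); c=robot.calibration("wrist"); im=robot.get_image("wrist"); pickle.dump(c,open("w7.pkl","wb")); cv2.imwrite("pics/w7f.png",im[:,:,::-1])
save("w7",im,(200,20,520,330),1.9)
E
```

```text
pos [ 440.3 -234.5  219.9] F [ 0.6 -0.4 -0.4] w 93.2 t 30.6 -> [ 29.6  -0.3 119.9] [ 0.     0.001 -0.001] rows 2.0
```

View pics/w7.png

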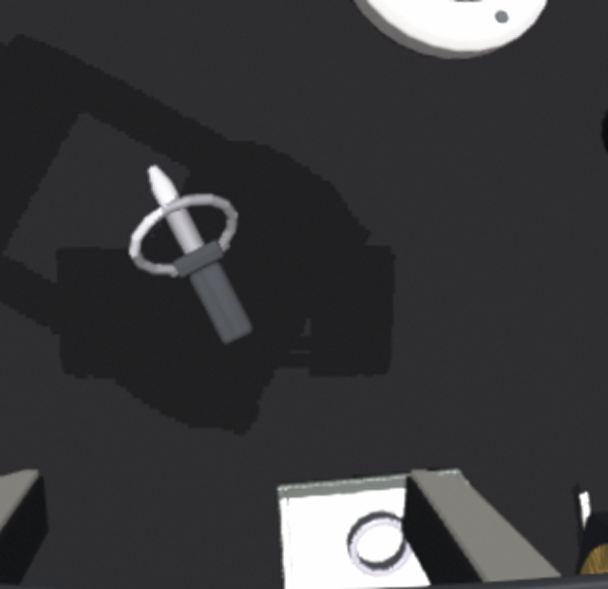

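Pin: tip at crop (154,170), flange (198,258), tab running to (236,336), ring raised. I'll compute its pose.

```bash
python3 - <<'E'
from h import *
import pickle
c=pickle.load(open("w7.pkl","rb")); f=lambda a:np.array(a)/1.9+[200,20]
tip=plane(fray(c,f([(154,169)])),6.5)[0]
tab=plane(fray(c,f([(222,342),(250,330),(190,275),(219,264)])),22)
print("tip",tip.round(1),"tab corners",tab[:,:2].round(1).tolist())
e=tab[:2].mean(0); d=(tip-e)[:2]; L=np.hypot(*d); u=d/L; yaw=np.arctan2(u[1],u[0])
print("L (102 expected)",L,"yaw",yaw, "tab width",np.linalg.norm(tab[0]-tab[1]))
# tab mid 21 ahead of rear end ; from tip 81 back
A=e[:2]+u*21; B=tip[:2]-u*81; print(A,B)
# ring: far point estimate
im=cv2.imread("pics/w7f.png")
pts=f([(140,236),(236,212),(185,200)]); 
# ring far end lies in the pin's vertical plane: intersect ray with it
P0=tip[:2]-u*55
n=np.array([-u[1],u[0],0])
for q in [(176,208),(181,206),(186,203)]:
    o,dd=fray(c,f([q])); dd=dd[0]; t=-(o[:2]-P0)@n[:2]/(dd@n); X=o+t*dd; h=[(X[:2]-P0)@u,X[2]-14.5]; print("ring far",X.round(1),np.hypot(*h),np.arctan2(h[1],h[0]))
go(*A,4,yaw)
E
```

```text
tip [ 402.4 -134.7    6.5] tab corners [[438.6, -226.6], [453.3, -220.2], [422.1, -191.2], [437.1, -185.5]]
L (102 expected) 98.76877265478761 yaw 2.0271010974881833 tab width 15.99995406989042
[ 436.70493945 -204.5038274 ] [ 438.12872796 -207.40445775]
ring far [ 412.7 -155.7  -13.8] 42.40295356579835 -0.7297089849765531
ring far [ 411.5 -153.2  -81. ] 101.5060393792732 -1.2251871272467374
ring far [ 409.3 -148.7 -184.9] 203.2367463769114 -1.3754579881132962
pos [ 440.5 -234.1  219.9] F [ 0.7 -0.2  0.3] w 92.8 t 30.6 -> [ 29.8  -3.9 215.9] [ 0.     0.001 -0.456] rows 3.5
```

Emit:
{"op": "arm_command", "data": {
  "targets": [
    [28.5,-3.2,30,0,0,-0.15,70],
    [28.5,-3.2,80,0,0,-0.3,70],
    [28.5,-3.2,130,0,0,-0.456,70],
    [28.5,-3.2,170,0,0,-0.456,70],
    [28.5,-3.2,200,0,0,-0.456,70],
    [28.5,-3.2,215,0,0,-0.456,70],
    [28.5,-3.2,215,0,0,-0.456,70],
    [28.5,-3.2,215,0,0,-0.456,70]
  ],
  "force": 8
}}

```text
clock: 31.65
position: [437.8, -206.5, 6.1]
eef_rot: [[-0.441, 0.898, 0.002], [0.898, 0.441, -0.002], [-0.003, 0.001, -1.0]]
ft_force: [-0.0, -0.4, 0.4]
width: 70.0
```

Emit:
{"op": "arm_command", "data": {
  "targets": [
    [0,0,0,0,0,0,10],
    [0,0,0,0,0,0,10],
    [0,0,0,0,0,0,10],
    [0,0,0,0,0,0,10],
    [0,0,0,0,0,0,10],
    [0,0,0,0,0,0,10],
    [0,0,0,0,0,0,10],
    [0,0,0,0,0,0,10]
  ],
  "force": 25
}}

```text
clock: 32.65
position: [437.0, -206.4, 4.8]
eef_rot: [[-0.44, 0.898, 0.0], [0.898, 0.44, -0.001], [-0.001, -0.0, -1.0]]
ft_force: [-0.7, -0.5, -0.2]
width: 17.7
```

Emit:
{"op": "arm_command", "data": {
  "targets": [
    [0,0,-50,0,0,0,10],
    [0,0,-110,0,0,0,10],
    [0,0,-110,0,0,0,10],
    [0,0,-110,0,0,0,10]
  ]
}}

```text
clock: 33.15
position: [436.8, -206.1, 114.0]
eef_rot: [[-0.44, 0.898, -0.0], [0.898, 0.44, -0.001], [-0.001, -0.001, -1.0]]
ft_force: [1.0, -0.3, -0.4]
width: 17.6
```

```bash
python3 -c "
from h import *
go(536,-118.4,115,1.349)"
```

```text
pos [ 436.8 -206.1  114. ] F [ 1.  -0.3 -0.4] w 17.6 t 33.1 -> [ 35.  127.7  -1.1] [-0.     0.001  0.678] rows 3.6
```

Emit:
{"op": "arm_command", "data": {
  "targets": [
    [8,30,-1,0,0,0.17,10],
    [16,60,-1,0,0,0.34,10],
    [25,95,-1,0,0,0.51,10],
    [35,127.7,-1,0,0,0.678,10],
    [35,127.7,-1,0,0,0.678,10],
    [35,127.7,-1,0,0,0.678,10]
  ]
}}

```text
clock: 33.9
position: [535.5, -118.6, 114.2]
eef_rot: [[0.218, 0.976, -0.002], [0.976, -0.218, -0.001], [-0.001, -0.002, -1.0]]
ft_force: [0.2, -0.4, -1.6]
width: 17.7
```

```bash
python3 - <<'E'
from h import *
import pickle
go(536,-118.4,88.3,1.349); c=robot.calibration("wrist"); im=robot.get_image("wrist"); pickle.dump(c,open("w8.pkl","wb")); cv2.imwrite("pics/w8f.png",im[:,:,::-1])
s=robot.get_image("side"); cv2.imwrite("pics/s8.png",s[:,:,::-1])
a=cv2.resize(im[20:340,220:420],(375,600),interpolation=2); b=cv2.resize(s[200:310,290:370],(425,584),interpolation=2)
save("w8",np.hstack([a[:584],b]))
E
```

```text
pos [ 535.5 -118.6  114.2] F [ 0.2 -0.4 -1.6] w 17.7 t 33.9 -> [ 0.4  0.5 25.9] [-0.002  0.001  0.002] rows 0.4
```

View pics/w8.png

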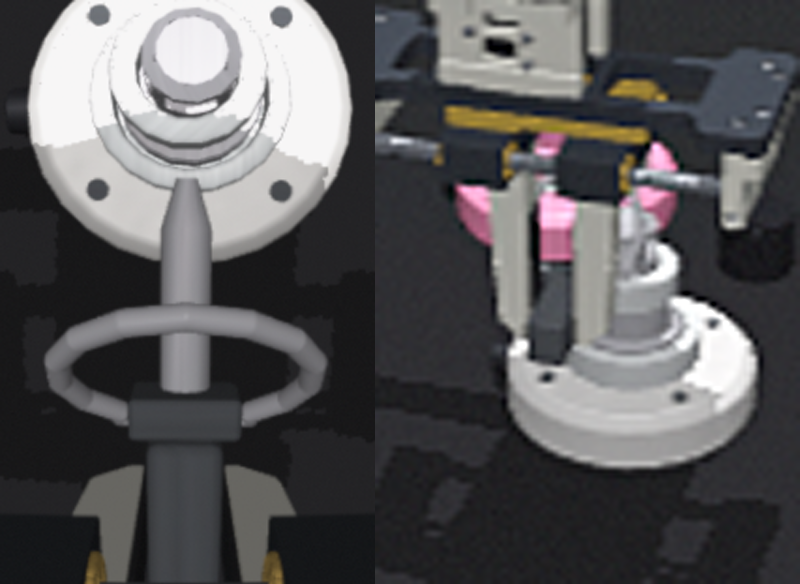

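The wrist view looks straight along the pin. Crop positions: tip (187,182), flange centre (185,412), spindle tip (190,50), bolts square to the image. I'll compute the lateral errors.

```bash
python3 - <<'E'
from h import *
import pickle
c=pickle.load(open("w8.pkl","rb")); f=lambda a:np.array(a)/1.875+[220,20]
R=robot.sense()["eef_rot"]; T=robot.sense()["position"]
def tl(p,z): 
    P=plane(fray(c,f([p])),z)[0]; return ((P-T)@R).round(2), P.round(1)
print("pin tip",tl((187,180),116)); print("pin near flange",tl((185.5,375),116)); print("flange top front",tl((186,386),129))
print("spindle",tl((190,50),106))
for p in [(99,15),(281,15),(98,190),(281,190)]: print(tl(p,30))
E
```

```text
pin tip (array([80.74, -0.24, -1.07]), array([553. , -40.2, 116. ]))
pin near flange (array([33.62, -0.51, -1.01]), array([542.4, -86.1, 116. ]))
flange top front (array([ 34.04,  -0.41, -14.01]), array([542.6, -85.7, 129. ]))
spindle (array([114.94,   0.5 ,   8.88]), array([561.2,  -7. , 106. ]))
(array([147.91, -31.77,  84.86]), array([536.9,  32.1,  30. ]))
(array([148.18,  33.88,  84.82]), array([601.,  18.,  30.]))
(array([ 82.16, -31.87,  84.94]), array([522.4, -32. ,  30. ]))
(array([82.35, 33.74, 84.9 ]), array([586.5, -46.2,  30. ]))
```

Emit:
{"op": "arm_command", "data": {
  "targets": [
    [0,0.9,15,0,0,0,10],
    [0,0.9,26,0,0,0,10],
    [0,0.9,26,0,0,0,10],
    [10,0.9,26,0,0,0,10],
    [20,0.9,26,0,0,0,10],
    [26,0.9,26,0,0,0,10],
    [31,0.9,26,0,0,0,10],
    [36,0.9,26,0,0,0,10],
    [36,0.9,26,0,0,0,10]
  ]
}}

```text
clock: 35.12
position: [545.1, -83.5, 89.7]
eef_rot: [[0.22, 0.976, 0.0], [0.976, -0.22, -0.001], [-0.001, 0.0, -1.0]]
ft_force: [0.8, -0.1, -0.8]
width: 17.7
```

Emit:
{"op": "arm_command", "data": {
  "targets": [
    [3,0,0.7,0,0,0,10],
    [7,0,0.7,0,0,0,10],
    [11,0,0.7,0,0,0,10],
    [15,0,0.7,0,0,0,10],
    [19,0,0.7,0,0,0,10],
    [19,0,0.7,0,0,0,10]
  ]
}}

```text
clock: 35.88
position: [549.3, -64.9, 89.0]
eef_rot: [[0.22, 0.976, 0.0], [0.976, -0.22, -0.001], [-0.001, 0.0, -1.0]]
ft_force: [0.3, -0.0, -1.5]
width: 17.6
```

Emit:
{"op": "arm_command", "data": {
  "targets": [
    [4,0,0,0,0,0,10],
    [8,0,0,0,0,0,10],
    [12,0,0,0,0,0,10],
    [14,0,0,0,0,0,10],
    [15,0,0,0,0,0,10],
    [15,0,0,0,0,0,10]
  ]
}}

```text
clock: 36.62
position: [552.6, -50.5, 88.9]
eef_rot: [[0.22, 0.975, 0.0], [0.975, -0.22, -0.001], [-0.001, 0.0, -1.0]]
ft_force: [-0.4, 0.1, -1.3]
width: 17.9
```

Emit:
{"op": "arm_command", "data": {
  "targets": [
    [1,0,0,0,0,0,10],
    [2,0,0,0,0,0,10],
    [2,0,0,0,0,0,10]
  ]
}}

```text
clock: 37.0
position: [552.8, -49.9, 89.0]
eef_rot: [[0.221, 0.975, -0.0], [0.975, -0.221, -0.004], [-0.004, 0.0, -1.0]]
ft_force: [-3.6, -11.7, -0.2]
width: 17.7
```

```bash
python3 - <<'E'
from h import *
import pickle
go(536,-118.4,88.3,1.349); c=robot.calibration("wrist"); im=robot.get_image("wrist"); pickle.dump(c,open("w9.pkl","wb")); cv2.imwrite("pics/w9f.png",im[:,:,::-1])
save("w9",im,(210,100,430,345),2.4)
E
```

```text
pos [552.8 -49.9  89. ] F [ -3.6 -11.7  -0.2] w 17.7 t 37.0 -> [-70.5  -1.2   1. ] [ 0.     0.004 -0.001] rows 1.1
```

View pics/w9.png

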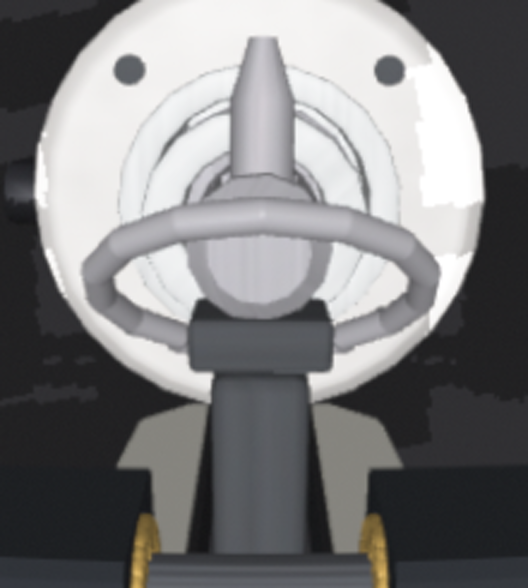

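The flange is against the spindle (about 12 N contact) and the ring is raised above the spindle end. I'll work out the ring angle, then release.

Emit:
{"op": "arm_command", "data": {
  "targets": [
    [-0.8,0,0,0,0,0,18],
    [-0.8,0,0,0,0,0,40],
    [-0.8,0,0,0,0,0,40],
    [-0.8,0,0,0,0,0,40],
    [-0.8,0,-30,0,0,0,40],
    [-0.8,0,-80,0,0,0,40],
    [-0.8,0,-120,0,0,0,0],
    [-0.8,0,-120,0,0,0,0],
    [-0.8,0,-120,0,0,0,0],
    [-0.8,0,-120,0,0,0,0]
  ]
}}

```text
clock: 38.3
position: [552.4, -49.1, 207.6]
eef_rot: [[0.22, 0.975, -0.002], [0.975, -0.22, -0.001], [-0.001, -0.001, -1.0]]
ft_force: [-0.1, -0.4, -0.1]
width: 4.4
```

```bash
python3 - <<'E'
from h import *
import pickle
c=pickle.load(open("w9.pkl","rb")); A=np.array([561.1,-7.1]); u=np.array([np.cos(1.349),np.sin(1.349)])
o,d=fray(c,np.array([(263,217)])/2.4+[210,100]); d=d[0]
for t in np.arange(150,420,10):
    X=o+t*d; s=(X[:2]-A)@u+18; h=X[2]-98
    r=np.hypot(s,h)
    if abs(r-50)<8: print(round(s,1),round(h,1),round(r,1),round(np.arctan2(h,s),2))
s=robot.sense(); print(s["position"],"axial from hinge",(s["position"][:2]-A)@u+18, "lateral",(s["position"][:2]-A)@[u[1],-u[0]])
c=robot.calibration("wrist"); im=robot.get_image("wrist"); pickle.dump(c,open("w10.pkl","wb")); cv2.imwrite("pics/w10f.png",im[:,:,::-1])
save("w10",im,(160,20,480,340),1.8)
E
```

```text
16.5 -39.2 42.5 -1.17
15.0 -49.1 51.3 -1.27
[552.39451095 -49.14736616 207.56630577] axial from hinge -24.932421640465414 lateral 0.7574381456322286
```

View pics/w10.png

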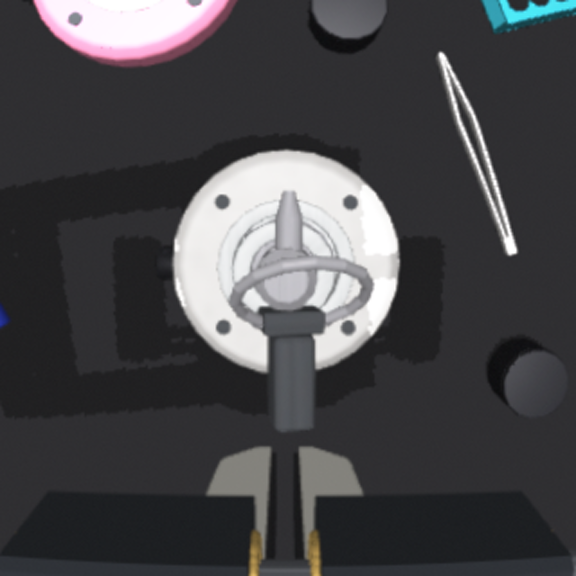

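The pin stays in place after release. It has rolled a few degrees, the ring is up, and the far wire is at crop (303,266). I'll compute the ring angle with a corrected range along the ray.

```bash
python3 - <<'E'
from h import *
import pickle
A=np.array([561.1,-7.1]); u=np.array([np.cos(1.349),np.sin(1.349)]); l=np.array([u[1],-u[0]])
for f,p in (("w9",np.array([(263,217)])/2.4+[210,100]),("w10",np.array([(303,266)])/1.8+[160,20])):
  c=pickle.load(open(f+".pkl","rb")); o,d=fray(c,p); d=d[0]
  for t in np.arange(40,300,4):
    X=o+t*d; s=(X[:2]-A)@u+18; h=X[2]-98; r=np.hypot(s,h)
    if abs(r-50)<3.5: print(f,round(s,1),round(h,1),round(r,1),round(np.arctan2(h,s),2),"lat",((X[:2]-A)@l).round(1))
c=pickle.load(open("w10.pkl","rb"))
g=lambda p,z:plane(fray(c,np.array([p])/1.8+[160,20]),z)[0]
t=g((289,194),90);b=g((294,428),105); d=(t-b)[:2];print("tip",t,"tab rear",b,np.hypot(*d),np.arctan2(d[1],d[0]), "mid axial (tip-37)",(t[:2]-A)@u-37)
E
```

```text
w9 29.0 43.9 52.6 0.99 lat 1.1
w9 28.4 39.9 49.0 0.95 lat 1.1
w9 15.3 -47.1 49.5 -1.26 lat 1.5
w9 14.8 -51.0 53.1 -1.29 lat 1.5
w10 26.7 46.3 53.4 1.05 lat 6.4
w10 26.3 42.3 49.8 1.01 lat 6.5
tip [570.52840466  26.3961444   90.        ] tab rear [551.01553073 -69.88936007 105.        ] 98.24281459117016 1.3708478436745657 mid axial (tip-37) -2.250299586987431
```

Emit:
{"op": "arm_command", "data": {
  "targets": [
    [40,2,30,0,0,0,0],
    [53,2,52,0,0,0,0],
    [55,2,65,0,0,0,0],
    [59,2,68,0,0,0,0],
    [63,2,71,0,0,0,0],
    [66,2,75,0,0,0,0],
    [69,2,79,0,0,0,0],
    [72,2,83,0,0,0,0],
    [74,2,87.5,0,0,0,0],
    [76,2,92.5,0,0,0,0],
    [77,2,97,0,0,0,0],
    [78,2,102,0,0,0,0],
    [78,2,105,0,0,0,0],
    [78,2,107,0,0,0,0],
    [78,2,107,0,0,0,0]
  ]
}}

```text
clock: 40.22
position: [572.0, 26.1, 101.7]
eef_rot: [[0.22, 0.975, 0.0], [0.975, -0.22, -0.002], [-0.002, 0.001, -1.0]]
ft_force: [-0.1, 0.1, -0.6]
width: 0.8
```

Emit:
{"op": "arm_command", "data": {
  "targets": [
    [0,0,1,0,0,0,0],
    [0,0,2,0,0,0,0],
    [0,0,3,0,0,0,0],
    [0,0,4,0,0,0,0],
    [0,0,4,0,0,0,0]
  ]
}}

```text
clock: 40.85
position: [571.9, 26.3, 97.8]
eef_rot: [[0.22, 0.975, 0.0], [0.975, -0.22, -0.001], [-0.001, 0.0, -1.0]]
ft_force: [0.1, -0.3, 0.6]
width: 0.1
```

Emit:
{"op": "arm_command", "data": {
  "targets": [
    [0,0,-40,0,0,0,0],
    [-40,0,-90,0,0,0,0],
    [-78,0,-110,0,0,0,0],
    [-78,0,-110,0,0,0,0],
    [-78,0,-110,0,0,0,0]
  ]
}}

```text
clock: 41.48
position: [554.7, -49.4, 207.3]
eef_rot: [[0.221, 0.975, -0.0], [0.975, -0.221, -0.001], [-0.001, -0.0, -1.0]]
ft_force: [-0.3, -0.1, -0.2]
width: 0.4
```

```bash
python3 - <<'E'
from h import *
import pickle
c=robot.calibration("wrist"); im=robot.get_image("wrist"); pickle.dump(c,open("w11.pkl","wb")); cv2.imwrite("pics/w11f.png",im[:,:,::-1]); print(robot.sense()["position"])
s=robot.get_image("side"); cv2.imwrite("pics/s11.png",s[:,:,::-1])
a=cv2.resize(im[90:290,220:420],(480,480),interpolation=2); b=cv2.resize(s[220:310,295:355],(320,480),interpolation=2)
save("w11",np.hstack([a,b]))
E
```

```text
[554.61232457 -49.05632574 206.96673368]
```

View pics/w11.png

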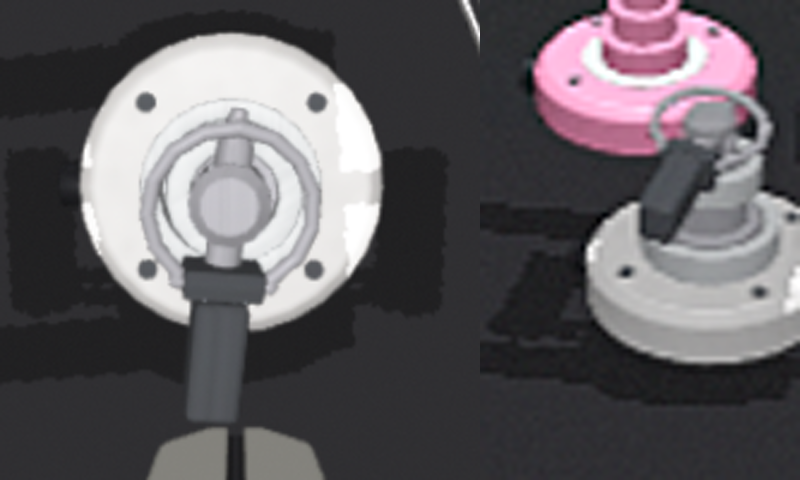

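The ring is down round the spindle end, but there is a gap of roughly 5 mm between flange (y≈262) and spindle (y≈247). I'll push the tab's rear with closed fingers to reseat it.

Emit:
{"op": "arm_command", "data": {
  "targets": [
    [-46,-4,0,0,0,0,0],
    [-46,-4,50,0,0,0,0],
    [-46,-4,100,0,0,0,0],
    [-46,-4,120,0,0,0,0],
    [-46,-4,120,0,0,0,0],
    [-42,-4,120,0,0,0,0],
    [-39,-4,120,0,0,0,0],
    [-36,-4,120,0,0,0,0],
    [-34,-4,120,0,0,0,0],
    [-34,-4,120,0,0,0,0]
  ]
}}

```text
clock: 42.82
position: [543.7, -82.5, 88.8]
eef_rot: [[0.22, 0.975, 0.001], [0.975, -0.22, -0.003], [-0.002, 0.002, -1.0]]
ft_force: [-1.7, -5.7, 3.0]
width: 0.5
```

Emit:
{"op": "arm_command", "data": {
  "targets": [
    [1,0,0,0,0,0,0],
    [2,0,0,0,0,0,0],
    [3,0,0,0,0,0,0],
    [3,0,0,0,0,0,0]
  ]
}}

```text
clock: 43.32
position: [544.2, -80.9, 89.0]
eef_rot: [[0.221, 0.975, 0.001], [0.975, -0.221, -0.005], [-0.005, 0.002, -1.0]]
ft_force: [-4.1, -16.1, 4.2]
width: 0.6
```

Emit:
{"op": "arm_command", "data": {
  "targets": [
    [-12,0,0,0,0,0,0],
    [-12,0,-50,0,0,0,0],
    [-12,4,-100,0,0,0,0],
    [31,4,-119,0,0,0,0],
    [31,4,-119,0,0,0,0],
    [31,4,-119,0,0,0,0]
  ]
}}

```text
clock: 44.08
position: [554.5, -49.8, 206.4]
eef_rot: [[0.22, 0.976, -0.0], [0.976, -0.22, -0.001], [-0.001, -0.0, -1.0]]
ft_force: [-1.0, 0.7, 0.3]
width: 0.8
```

```bash
python3 - <<'E'
from h import *
import pickle
c=robot.calibration("wrist"); im=robot.get_image("wrist"); pickle.dump(c,open("w12.pkl","wb")); cv2.imwrite("pics/w12f.png",im[:,:,::-1]); print(robot.sense()["position"])
save("w12",im,(220,90,420,290),3)
A=np.array([561.1,-7.1]); u=np.array([np.cos(1.349),np.sin(1.349)]); l=np.array([u[1],-u[0]])
for n in ("w10","w11","w12"):
    im=cv2.cvtColor(cv2.imread(f"pics/{n}f.png"),cv2.COLOR_BGR2RGB); cc=pickle.load(open(n+".pkl","rb"))
    d=((im.max(2)<95)&(im.max(2)>55)).astype(np.uint8)*255
    nn,L,st,ce=cv2.connectedComponentsWithStats(cv2.morphologyEx(d,cv2.MORPH_OPEN,np.ones((5,5))))
    k=[i for i in range(1,nn) if 200<ce[i][1]<270 and 280<ce[i][0]<350 and st[i,4]>200]
    for i in k:
        top=(319,st[i,1]); P=plane(fray(cc,[top]),103)[0]; R=plane(fray(cc,[(310,st[i,1]+st[i,3])]),103)[0]
        print(n,st[i],"flange front axial",(P[:2]-A)@u,"rear",(R[:2]-A)@u)
E
```

```text
[554.37657728 -50.08974464 206.09530661]
w10 [ 306  192   34   69 1610] flange front axial -12.912108095660821 rear -66.79818792424273
w11 [ 297  202   33   66 1589] flange front axial -20.097538359172635 rear -72.19519997585758
w12 [ 296  191   35   69 1324] flange front axial -12.166014140027958 rear -65.7528965675912
```

View pics/w12.png

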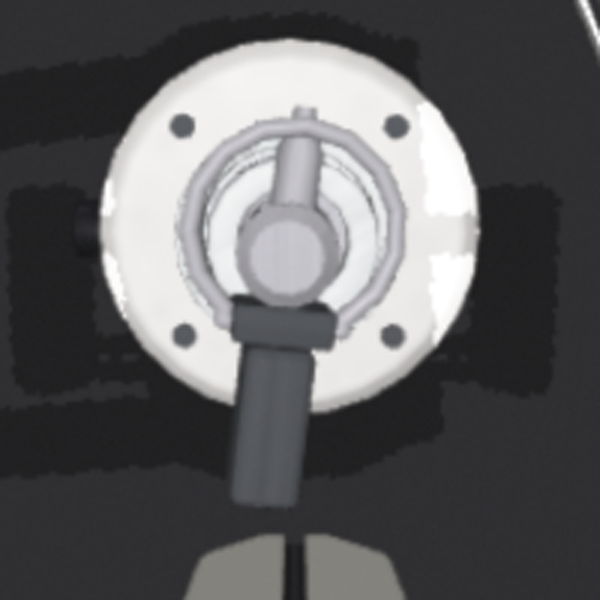

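The flange front is now at −12.5 mm, so it is seated, and the ring is level round the spindle. The pin is skewed by about 0.1 rad, though. That is within 0.15 but tight, so I'll regrip the tab to square it up.

Emit:
{"op": "arm_command", "data": {
  "targets": [
    [-0.5,-1.6,0,0,0,0,60],
    [-0.5,-1.6,0,0,0,0,60],
    [-0.5,-1.6,0,0,0,0,60],
    [-0.5,-1.6,50,0,0,0,60],
    [-0.5,-1.6,95,0,0,0,60],
    [-0.5,-1.6,117,0,0,0,60],
    [-0.5,-1.6,117,0,0,0,60],
    [-0.5,-1.6,117,0,0,0,10],
    [-0.5,-1.6,117,0,0,0,10],
    [-0.5,-1.6,117,0,0,0,10],
    [-0.5,-1.6,117,0,0,0,10],
    [-0.5,-1.6,117,0,0,0,10],
    [-0.5,-1.6,117,0,0,0,10],
    [-0.5,-1.6,117,0,0,0,10]
  ],
  "force": 8
}}

```text
clock: 45.88
position: [553.1, -50.0, 90.0]
eef_rot: [[0.22, 0.975, 0.0], [0.975, -0.22, -0.001], [-0.001, 0.001, -1.0]]
ft_force: [-0.5, -1.2, 0.4]
width: 19.4
```

Emit:
{"op": "arm_command", "data": {
  "targets": [
    [0,0,0,0,0,0,10],
    [0,0,0,0,0,0,10],
    [0.7,0,0,0,0,0,10],
    [0.7,0,0,0,0,0,10]
  ],
  "force": 25
}}

```text
clock: 46.38
position: [553.2, -49.6, 90.0]
eef_rot: [[0.22, 0.975, 0.0], [0.975, -0.22, -0.002], [-0.002, 0.001, -1.0]]
ft_force: [-1.0, -5.4, 1.6]
width: 19.2
```

Emit:
{"op": "arm_command", "data": {
  "targets": [
    [0,0,0,0,0,0,21],
    [0,0,0,0,0,0,30],
    [0,0,0,0,0,0,40],
    [0,0,0,0,0,0,40],
    [0,0,-40,0,0,0,40],
    [0,0,-90,0,0,0,40],
    [0,0,-117,0,0,0,40],
    [0,0,-117,0,0,0,0],
    [0,0,-117,0,0,0,0],
    [0,0,-117,0,0,0,0]
  ]
}}

```text
clock: 47.62
position: [552.8, -49.1, 205.5]
eef_rot: [[0.22, 0.975, -0.002], [0.975, -0.22, -0.001], [-0.001, -0.002, -1.0]]
ft_force: [0.9, 0.4, -0.4]
width: 14.8
```

```bash
cat > chk.py <<'E'
from h import *
import pickle,sys
A=np.array([561.1,-7.1]); u=np.array([np.cos(1.349),np.sin(1.349)]); l=np.array([u[1],-u[0]])
def chk(im,c):
    ax=lambda P:((P[:,:2]-A)@np.c_[u,l])
    d=((im.max(2)<95)&(im.max(2)>55)).astype(np.uint8)*255
    nn,L,st,ce=cv2.connectedComponentsWithStats(cv2.morphologyEx(d,cv2.MORPH_OPEN,np.ones((5,5))))
    for i in range(1,nn):
        if 200<ce[i][1]<270 and 280<ce[i][0]<350 and st[i,4]>200:
            B=(L==i); y0=st[i,1]; y1=y0+st[i,3]
            cen=np.array([(np.nonzero(B[y])[0].mean(),y) for y in range(y0+22,y1-6)])
            Q=ax(plane(fray(c,cen),103)); k=np.polyfit(Q[:,0],Q[:,1],1)
            print("flange front",ax(plane(fray(c,[(319,y0)]),103))[0].round(1),"tab slope rad",k[0].round(3))
    # far wire: bands along the pin column at several lateral offsets, hinge at axial -18
    g=im.mean(2)
    for off in (-12,12):
        col=int(318+off); o,dd=fray(c,[(col,r) for r in range(100,240)])
        print("col",col,g[100:175,col].astype(int).tolist())
E
python3 - <<'E'
from chk import *
for n in ("w11","w12"):
    print(n); chk(cv2.cvtColor(cv2.imread(f"pics/{n}f.png"),cv2.COLOR_BGR2RGB),pickle.load(open(n+".pkl","rb")))
c=robot.calibration("wrist"); im=robot.get_image("wrist"); pickle.dump(c,open("w13.pkl","wb")); cv2.imwrite("pics/w13f.png",im[:,:,::-1]); print(robot.sense()["position"])
chk(im,c)
E
```

```text
w11
flange front [-20.1   3. ] tab slope rad 0.094
col 306 [34, 33, 32, 39, 93, 188, 209, 214, 218, 222, 229, 236, 241, 242, 242, 242, 242, 243, 243, 243, 243, 243, 242, 242, 241, 241, 240, 240, 240, 240, 240, 236, 213, 233, 242, 242, 241, 239, 236, 229, 202, 173, 174, 189, 201, 200, 179, 162, 181, 233, 240, 238, 236, 233, 227, 207, 173, 166, 172, 136, 122, 138, 165, 171, 168, 168, 170, 178, 190, 198, 199, 200, 200, 200, 200]
col 330 [33, 32, 32, 33, 64, 159, 204, 212, 215, 218, 224, 230, 236, 240, 241, 241, 241, 241, 242, 242, 242, 242, 242, 242, 242, 242, 242, 242, 241, 241, 241, 241, 240, 230, 222, 237, 242, 242, 241, 239, 237, 231, 201, 158, 174, 187, 191, 184, 169, 154, 216, 233, 237, 237, 237, 234, 223, 195, 175, 187, 200, 202, 199, 186, 173, 165, 161, 156, 152, 153, 153, 151, 150, 150, 149]
w12
flange front [-12.2   2.9] tab slope rad 0.367
col 306 [32, 32, 33, 75, 186, 210, 214, 216, 220, 226, 234, 240, 242, 242, 242, 242, 243, 243, 243, 243, 242, 242, 242, 242, 241, 240, 240, 240, 240, 233, 194, 182, 192, 206, 195, 177, 158, 170, 213, 221, 206, 219, 225, 200, 186, 213, 237, 
[... 666 characters left out ...]
 237, 242, 242, 243, 243, 243, 242, 243, 243, 243, 243, 243, 242, 242, 241, 241, 241, 241, 240, 233, 193, 179, 189, 202, 188, 169, 152, 206, 228, 225, 210, 215, 224, 193, 139, 170, 231, 241, 241, 241, 241, 240, 238, 236, 234, 229, 214, 177, 157, 160, 136, 119, 150, 164, 166, 167, 166, 166, 168, 168, 171, 177, 188, 190]
col 330 [32, 32, 33, 42, 102, 190, 210, 214, 218, 223, 230, 236, 241, 242, 242, 242, 242, 242, 242, 242, 242, 242, 242, 242, 241, 242, 242, 241, 241, 240, 232, 178, 180, 190, 191, 179, 158, 156, 219, 233, 229, 203, 208, 223, 193, 205, 234, 240, 239, 237, 236, 233, 232, 230, 221, 203, 194, 202, 203, 195, 168, 140, 128, 143, 157, 163, 163, 161, 157, 154, 155, 160, 165, 167, 176]
```

```bash
python3 - <<'E'
from chk import *
for n,row in (("w12",131.5),("w13",132)):
    im=cv2.cvtColor(cv2.imread(f"pics/{n}f.png"),cv2.COLOR_BGR2RGB); c=pickle.load(open(n+".pkl","rb"))
    o,d=fray(c,[(318,row)]); o=np.array([*((o[:2]-A)@np.c_[u,l]),o[2]]); d=np.array([*(d[0,:2]@np.c_[u,l]),d[0,2]])
    for r in (row-1.5,row,row+1.5):
        o,d=fray(c,[(318,r)]); oo=np.array([(o[:2]-A)@u,o[2]]); dd=np.array([d[0,:2]@u,d[0,2]])
        for hz in (96.5,98):
            t=np.linspace(100,330,4000); X=oo+t[:,None]*dd-[-18,hz]; R=np.hypot(*X.T); i=np.argmin(abs(R-50)+(X[:,1]<-25)*100)
            print(n,r,hz,"ring angle",np.arctan2(X[i,1],X[i,0]).round(3),R[i].round(1))
    # tab edges per row: print left/right edges of dark grey between flange and fingers
    g=im.max(2).astype(int)
    ed=[]
    for r in range(212,254,3):
        k=np.nonzero((g[r,285:345]>50)&(g[r,285:345]<125))[0]+285; ed.append((r,k.min(),k.max(),len(k)))
    print(ed)
    print("tip rows",[ (r,(np.nonzero((g[r,306:335]<215))[0]+306)[[0,-1]].tolist() if (g[r,306:335]<215).any() else None) for r in range(118,130,2)])
E
```

```text
w12 130.0 96.5 ring angle 0.015 50.7
w12 130.0 98 ring angle 0.015 50.7
w12 131.5 96.5 ring angle 0.134 50.0
w12 131.5 98 ring angle -0.114 50.0
w12 133.0 96.5 ring angle 0.252 50.0
w12 133.0 98 ring angle -0.238 50.0
[(212, np.int64(300), np.int64(324), 25), (215, np.int64(299), np.int64(324), 26), (218, np.int64(299), np.int64(323), 25), (221, np.int64(286), np.int64(323), 28), (224, np.int64(293), np.int64(339), 32), (227, np.int64(299), np.int64(331), 33), (230, np.int64(298), np.int64(322), 25), (233, np.int64(298), np.int64(321), 24), (236, np.int64(298), np.int64(321), 24), (239, np.int64(297), np.int64(321), 25), (242, np.int64(297), np.int64(320), 24), (245, np.int64(297), np.int64(320), 24), (248, np.int64(296), np.int64(320), 25), (251, np.int64(296), np.int64(319), 24)]
tip rows [(118, None), (120, None), (122, None), (124, None), (126, [317, 325]), (128, [317, 325])]
w13 130.5 96.5 ring angle 0.014 50.7
w13 130.5 98 ring angle 0.014 50.7
w13 132 96.5 ring angle 0.138 50.0
w13 132 98 ring angle -0.121 50.0
w13 133.5 96.5 ring angle -0.242 50.0
w13 133.5 98 ring angle -0.242 50.0
[(212, np.int64(306), np.int64(330), 25), (215, np.int64(306), np.int64(331), 26), (218, np.int64(306), np.int64(330), 25), (221, np.int64(287), np.int64(330), 27), (224, np.int64(293), np.int64(343), 33), (227, np.int64(302), np.int64(335), 34), (230, np.int64(307), np.int64(330), 24), (233, np.int64(307), np.int64(330), 24), (236, np.int64(307), np.int64(330), 24), (239, np.int64(307), np.int64(330), 24), (242, np.int64(307), np.int64(330), 24), (245, np.int64(307), np.int64(330), 24), (248, np.int64(307), np.int64(330), 24), (251, np.int64(307), np.int64(330), 24)]
tip rows [(118, None), (120, None), (122, None), (124, None), (126, [314, 321]), (128, [314, 322])]
```

Tab edges are now parallel to the hole axis (columns 307–330 constant) and the flange front is at −13.2 mm, seated. The ring reads about level, but this view is insensitive to height. I'll probe its far end straight down for contact.

Emit:
{"op": "arm_command", "data": {
  "targets": [
    [50,-0.5,0,0,0,0,0],
    [75,-0.5,20,0,0,0,0],
    [75,-0.5,70,0,0,0,0],
    [75,-0.5,98,0,0,0,0],
    [75,-0.5,102,0,0,0,0],
    [75,-0.5,102,0,0,0,0]
  ]
}}

```text
clock: 48.42
position: [569.6, 24.0, 105.6]
eef_rot: [[0.22, 0.975, 0.001], [0.975, -0.22, -0.001], [-0.001, 0.001, -1.0]]
ft_force: [-0.2, -0.1, -0.4]
width: 0.0
```

Emit:
{"op": "arm_command", "data": {
  "targets": [
    [0,0,1,0,0,0,0],
    [0,0,2,0,0,0,0],
    [0,0,2,0,0,0,0]
  ]
}}

```text
clock: 48.8
position: [569.4, 24.0, 103.3]
eef_rot: [[0.22, 0.975, 0.001], [0.975, -0.22, -0.001], [-0.001, 0.001, -1.0]]
ft_force: [-0.7, 0.9, -0.2]
width: 0.6
```

Emit:
{"op": "arm_command", "data": {
  "targets": [
    [0,0,1,0,0,0,0],
    [0,0,2,0,0,0,0],
    [0,0,2,0,0,0,0]
  ]
}}

```text
clock: 49.18
position: [569.3, 24.0, 100.8]
eef_rot: [[0.22, 0.975, 0.0], [0.975, -0.22, -0.001], [-0.001, 0.0, -1.0]]
ft_force: [0.1, 0.4, -0.2]
width: 0.3
```

Emit:
{"op": "arm_command", "data": {
  "targets": [
    [0,0,1,0,0,0,0],
    [0,0,2,0,0,0,0],
    [0,0,2,0,0,0,0]
  ]
}}

```text
clock: 49.55
position: [569.4, 24.1, 99.1]
eef_rot: [[0.22, 0.975, 0.001], [0.975, -0.22, -0.001], [-0.001, 0.001, -1.0]]
ft_force: [0.2, 0.9, 3.6]
width: 0.6
```

Emit:
{"op": "arm_command", "data": {
  "targets": [
    [0,0,1,0,0,0,0],
    [0,0,2,0,0,0,0],
    [0,0,2,0,0,0,0]
  ]
}}

```text
clock: 49.92
position: [569.8, 24.2, 97.9]
eef_rot: [[0.22, 0.975, 0.002], [0.975, -0.22, -0.001], [-0.001, 0.002, -1.0]]
ft_force: [-0.5, 2.9, 10.2]
width: 0.4
```

Firm contact with the wire's top at about 99 mm means the ring is at its stop (angle ≈ 0). I'll retreat and make the final check.

Emit:
{"op": "arm_command", "data": {
  "targets": [
    [0,0,-30,0,0,0,0],
    [0,0,-80,0,0,0,0],
    [-40,0,-108,0,0,0,0],
    [-75,0,-108,0,0,0,0],
    [-75,0,-108,0,0,0,0],
    [-75,0,-108,0,0,0,0],
    [-75,0,-108,0,0,0,0]
  ]
}}

```text
clock: 50.8
position: [552.8, -48.3, 204.6]
eef_rot: [[0.219, 0.976, -0.0], [0.976, -0.219, -0.001], [-0.001, -0.0, -1.0]]
ft_force: [-0.2, 0.4, -0.2]
width: 0.6
```

```bash
python3 - <<'E'
from chk import *
c=robot.calibration("wrist"); im=robot.get_image("wrist"); cv2.imwrite("pics/w14f.png",im[:,:,::-1]); print(robot.sense()["position"])
g=im.max(2).astype(int)
for r in range(212,256,6):
    k=np.nonzero((g[r,296:345]>50)&(g[r,296:345]<125))[0]+296; print((r,k.min(),k.max()),end=" ")
chk(im,c)
# wire centre rows either side, collars: circle of collar_a/c from the side picture, tray contents
p=cv2.imread("pics/top0.png"); t=robot.get_image("top")
ct=robot.calibration("top"); w=t[230:280,420:488]; m=cv2.inRange(cv2.cvtColor(w,cv2.COLOR_RGB2GRAY),0,195)
n,L,st,ce=cv2.connectedComponentsWithStats(m)
for i in range(1,n):
    if st[i,4]>15: print("tray part",st[i],plane(ray(ct,ce[i]+[420,230]),12)[0].round())
mm=(t.min(2)>90).astype(np.uint8)*255
print("bench at old collars:",mm[218:240,360:385].mean(),mm[215:255,135:175].mean())
E
```

```text
[552.83859844 -48.31036214 204.64037278]
(212, np.int64(307), np.int64(332)) (218, np.int64(307), np.int64(332)) (224, np.int64(307), np.int64(344)) (230, np.int64(308), np.int64(332)) (236, np.int64(308), np.int64(332)) (242, np.int64(308), np.int64(332)) (248, np.int64(308), np.int64(332)) (254, np.int64(307), np.int64(333)) flange front [-13.   1.] tab slope rad 0.01
col 306 [33, 33, 33, 33, 60, 149, 201, 212, 215, 219, 225, 232, 238, 242, 242, 242, 243, 243, 243, 243, 243, 243, 243, 242, 242, 241, 241, 241, 241, 241, 240, 240, 236, 195, 179, 187, 197, 189, 170, 149, 166, 183, 187, 215, 230, 200, 149, 179, 231, 241, 241, 241, 241, 240, 238, 236, 234, 230, 217, 177, 156, 160, 139, 119, 146, 162, 166, 166, 166, 166, 167, 168, 170, 177, 183]
col 330 [33, 33, 33, 32, 57, 142, 200, 212, 215, 219, 225, 232, 238, 241, 242, 242, 242, 242, 242, 242, 242, 242, 242, 241, 242, 241, 241, 241, 242, 241, 241, 237, 210, 173, 182, 189, 187, 174, 155, 185, 221, 224, 213, 216, 215, 187, 213, 235, 240, 239, 237, 236, 234, 232, 230, 218, 197, 196, 203, 203, 198, 170, 134, 125, 143, 158, 163, 164, 161, 158, 156, 157, 165, 167, 172]
tray part [ 0  0 18  2 27] [ 587. -331.   12.]
tray part [ 57   0  11  40 217] [ 549. -463.   12.]
tray part [39 15 13 15 92] [ 530. -413.   12.]
tray part [  0  17  68  33 411] [ 480. -384.   12.]
tray part [18 16  7 10 18] [ 540. -363.   12.]
bench at old collars: 0.0 0.0
```

```bash
python3 -c "
from rig import robot
print(robot.sign_off(), robot.sense()['clock'])"
```

```text
the job is handed in; nothing more can be done
the job is handed in; nothing more can be done
```

The mixer drive is ready and I handed the job in at about 51 s; sign-off gives no verdict.

**What I did**
- **Cap and spacer:** both came off the spindle and lie in the white tray.
- **Collars:** I seated collar_a and then collar_c, which were the only two out on the bench; collar_b was absent.
- **Pin:** the linchpin went through the cross hole from the −y side until its flange met the spindle. I then swung the ring down over the spindle end.

**Last checks**
- **Pin:** the flange front is 13.0 mm from the spindle axis, which is contact, and the pin is within about 0.01 rad of the hole's direction.
- **Ring:** its far end is firm at a wire-top height of about 99 mm, so it is at its stop, at an angle of about 0.
- **Collars:** collar_a bottomed with 5 N of contact at its seat height, and I saw it seated and concentric. I released collar_c about 0.2 mm above its seat with no contact force, and I did not measure its height after that.
- **Tray and bench:** the last overhead picture shows objects in the tray where I left the cap and spacer, and both collar spots on the bench are empty.

**What went wrong on the way**
- **Flange backed off:** swinging the ring down pulled the flange about 7 mm away from the spindle and skewed the pin by about 0.1 rad. I pushed it back, regripped the tab to straighten it, and pressed the ring down again.
- **Slight roll:** the tab measured 19.2 mm in the last grip instead of 18, so the pin may still be rolled a few degrees about its own axis.
- **Ring angle:** the camera estimates ranged from about −0.24 to +0.14 rad, so I relied on the contact test instead.

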